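# Raise and lock the pour-over drip stand, then put the jug under it

## Robot

A 6-joint arm with a two-finger parallel gripper is mounted at the origin on a cart in front of the work surface, level with it; the furniture and walls round the work are solid. World frame = base frame: x ahead of the robot, y to its left, z up, the work surface at z = 0. Lengths are in m, angles in rad, forces in N, time in s.
With the tool pointing down it reaches from about 0.35 to 0.975 m from the base axis. Payload 4.9 kg.
Tool frame: the origin (TCP) lies at the very end of the fingers, on their centre line; the grasp point (between the pads) lies 19 mm behind it; z points along the fingers, x is the direction in which the jaws open and shut, and the axes are right-handed (so a half turn about z gives the same grasp; the last joint's range is limited). The gripper opens to 85 mm and grips with 20 to 120 N. Pads are 22 mm wide; open, the fingers measure 114 mm over their backs; the gripper's body (76 mm by 85 mm) begins 54 mm behind the grasp point. The pads swing forward as they close: fully open they stand 13 mm farther back than shut.
Start: joints at [-1.327, 0.053, 1.613, -0, 1.476, -0.119], TCP at [0.222, -0.584, 0.231] pointing down, gripper open.
Joint ranges: [-3.01, 3.01], [-1.01, 2.22], [0.06, 2.58], [-1.02, 4.17], [0.09, 2.62], [-3.14, 3.14]. Speed limits (rad/s): [2.57, 2.57, 3.14, 3.14, 3.14, 3.14].

## Interface

Orientations are given as a rotation vector (axis times angle).
In Python, from station import ctrl, get_image, calibration, job gives the robot as it stands.
- The arm moves only by the tool jog_arm, never from a script. Its argument "deltas" is a list of rows, each a list of 3 entries, a list of its own where there are three numbers: the turn, a rotation vector about the tool's x, y, z in degrees, then the shift along the tool's x, y, z in m, then the finger opening in m, from 0 to 0.0854. In form: [[[ax, ay, az], [tx, ty, tz], gripper], ...]. A call has 1 to 12 rows; each row is the pose to reach, as a shift and turn from the pose commanded when the call began, along the tool's axes at that moment; what a row does not reach only later rows make up. A row lasts 1/12 s, in which the tool goes at most 41.7 mm and 7.16 degrees, less where a joint would pass 70% of its speed; a pose out of reach is approached as far as the arm can. A call with a gripper value outside its range is refused whole. The fingers move at their own pace and stop on an object; "squeeze" is the grip in N (left out, the last holds). Time passes only in rows, so rows that repeat a pose let the fingers close. It gives the time, the measured TCP pose, the force and the opening at its end, in the units of the state.
- ctrl.get_obs(): the state, without advancing time (a new reading comes with each control period).
- get_image(name): name is "scene" or "top" or "wrist"; returns the picture (384x512x3 uint8, red, green, blue); there is no depth.
- calibration(name): a dict with "mtx" (3x3 intrinsics, pixels), "k1" (the pictures are not rectified: a ray, as slopes to the right and down, at radius r is drawn at 1 + k1 r^2 times it, then the intrinsics apply), "origin" and "rotation" of the camera in the world; the wrist camera has in their place "tool_from_camera" (4x4, takes a point from camera to tool coordinates, whose origin is the TCP and whose axes are the tool frame's). Camera axes: x right, y up, looking along -z (the intrinsics and any distortion apply to the point x, -y, -z); pixel columns grow to the right and rows downward; lengths in m; the calibration is good to about 2 mm. A picture is of the moment at which its call begins: read the wrist's pose just before it. calibration takes no time and is no camera call.
- job.finish_job(): hands the job in, once; it reports no verdict.
The state is a dict: "t": time; "q": joint angles; "dq": joint speeds; "effort": joint torques, N m; "tool_pos": TCP position; "tool_rot": TCP orientation; "contact_force": force on the tool from outside, world axes, zero at the start; "wrist_torque": the same for the moment, N m; "opening": finger opening in m.
Only numpy, scipy, OpenCV 4.12 (cv2) and the standard library are available. Lean on these libraries where they do the work, as an engineer would, in place of code of your own. Each camera call takes 0.05 s, during which the arm holds its last target.

## Task

Get the coffee drip stand ready: take the wooden grip on top of its mast, pull the mast straight up to its stop and swing the drip arm gently back over the base plate, feeling for the place where the spring button clicks out through the hole in the column and locks it. Then stand the glass jug upright on the stand's base plate, centred under the dripper's outlet, and let go of everything. Leave the heavy stand where it is, do not tip the jug, and leave the other things alone.

Things in the scene. Friction and masses are not known exactly. Their poses are not given: they have to be found in the camera images.
- stand: Heavy steel base of the drip stand (about 4 kg in all), standing loose on the worktop: plate 170 (x) by 250 (y) mm, its top 10 mm above the worktop. Origin: centre of the plate on the worktop, z up. The column rises from the plate 70 mm from the origin along +y. Wall cabinets hang behind: their doors begin at world x = 0.63 (knobs 0.61), 0.59 m above the worktop.
- column_axis (a point): Point on the column's vertical axis, 10 mm above the worktop (plate top). The column is a fixed aluminium sleeve 36 mm wide, its top 98 mm above the worktop. Its one lock hole, 10 mm wide, 84 mm above the worktop, faces the stand's -x, but the sleeve was set by hand: it may face up to 0.3 rad (17 degrees) to either side, so the arm locks somewhere within 0.3 rad of swing 0.
- lift_grip (a point): Centre of the wooden grip on top of the mast, on the column's axis: bar 16 mm thick (point's x), 56 mm long (point's y), 28 mm high; the drip arm points to the point's -y. 150 mm above the worktop with the mast down, 218 at the stop. The 42 mm wide hub below it ends 28 mm under this point. Lifting takes about 9 N, swinging about 0.1 N m; friction holds the mast where it is left.
- outlet (a point): Outlet at the bottom of the white dripper at the end of the arm, 130 mm from the column's axis: 80 mm above the worktop with the mast down (too low for the jug), 148 mm when locked. The dripper is a cone, 20 mm wide at the outlet, 94 mm wide at its rim 68 mm higher; an 87 mm wide wire ring carries it 28 mm above the outlet.
- mast (a joint): How far the mast is pulled out of the sleeve: 0 right down, 0.068 m at its stop, where the button is level with the hole.
- swing (a joint): Swing of the drip arm about the column (rad): 0 when it points to the stand's -y, positive counter-clockwise from above; it starts parked 0.4 to 1.0 rad to the rear and can go 1.1 rad to either side.
- button (a joint): Spring lock button, 7 mm wide, near the mast's foot, pointing 90 degrees clockwise (from above) from the arm. 0 while the sleeve's wall holds it in, 0.007 m once it has clicked out through the hole, 4 mm proud of the column. It catches within about 0.1 rad of the hole, only with the mast at its stop, and then blocks both swing and slide.
- jug_centre (a point): Centre of the clear glass measuring jug's body (half-way up, 57 mm above its foot): about 105 mm wide, 114 mm high, 0.3 to 0.55 kg. The handle is in the direction (-0.96, -0.28, 0) of the point's own x, y axes.
- jug_handle (a point): Grip point of the jug's upright handle, 73 mm from the jug's axis, 80 mm above its foot. Its x axis points outward from the jug, y across the handle, z up. The handle is 12 mm thick, from 30 to 100 mm above the foot; its outer side is 13 mm farther out. Under the dripper a gripper on the handle has room only if it leans outward, away from the jug, by some 20 to 30 degrees.
- saucer: Bystander: brown saucer 148 mm across; origin at its foot.
- jar_wide: Bystander: wide jar with a grey cap, 61 mm across, 102 mm high; origin at its foot.
- jar_small: Bystander: narrow jar with a white cap, 44 mm across, 92 mm high; origin at its foot.

How it is judged:
On the way, in this order (a step that is already met when the one before it is completed fails the run):
1. the mast is up and the button has clicked out through its hole (value of joint button above 0.0055 m and value of joint mast above 0.062 m), for 0.2 s.
2. with the mast locked, the jug stands upright on the base plate under the outlet (all of step 1 and horizontal distance between jug_centre and outlet below 0.025 m and angle between jug_centre's own z axis and vertical below 0.08 rad and z of jug_centre in the frame of stand between 0.062 and 0.073 m), for 0.2 s.
At the end, for the whole second after the job is handed in: The mast is up (out by at least 62 mm) with the button clicked out (at least 5.5 mm); the jug stands upright on the base plate with its axis within 25 mm of the outlet's, the stand stands level within 40 mm of where it was (all of step 2 and distance of stand from where it was at the start of the episode below 0.04 m and angle between stand's own z axis and vertical below 0.03 rad); the robot touches nothing.
It fails at once if the jug is tipped by more than 30 degrees (angle between jug_centre's own z axis and vertical above 0.52 rad).
It fails at once if the stand is lifted, tipped or shoved (15 mm up, 8 degrees, 60 mm) (height (world z) of stand above 0.015 m or angle between stand's own z axis and vertical above 0.14 rad or distance of stand from where it was at the start of the episode above 0.06 m).
It fails at once if the saucer or a jar is shifted by more than 40 mm (distance of any of saucer, jar_wide, jar_small from where it was at the start of the episode above 0.04 m).
It also fails if it takes over 51 s, if anything falls off the work surface, if the arm or the gripper's body presses on something with over 40 N, if the wrist force passes 120 N, or if a joint passes its speed limit or range.

## Working session

There is one attempt and no reset: what is moved stays moved. The work goes in short steps, Python scripts to look and compute and a tool call to move; the robot and the scene stay as the last step left them, time stands still between calls to the robot, and variables do not carry over. Pictures are saved under pics/ and viewed, and the job is handed in when it is done.

Besides the shell and the picture viewer there is one more tool, called as name(argument=value, ...), one argument or row to a line, values as JSON. jog_arm: Moves the arm, as the interface text tells. Its arguments: {"type":"object","properties":{"deltas":{"type":"array","items":{"type":"array"}},"squeeze":{"type":"number"}},"required":["deltas"]}

```bash
ls -la; mkdir -p pics
python3 - <<'E'
from station import ctrl,get_image,calibration,job
import cv2
print(ctrl.get_obs())
for n in ["scene","top","wrist"]:
    print(n,calibration(n))
for n in ["scene","top"]:
    cv2.imwrite(f"pics/{n}0.png",cv2.resize(get_image(n)[:,:,::-1],(800,600),interpolation=cv2.INTER_CUBIC))
E
```

```text
total 12
drwxr-xr-x  3 agent agent 4096 Dec  6 06:11 .
drwxr-xr-x 23 root  root  4096 Dec  6 06:11 ..
drwxr-xr-x  2 agent agent 4096 Dec  6 06:11 pics
{'t': 0.0, 'q': array([-1.32701341e+00,  5.33450146e-02,  1.61429675e+00,  1.50793204e-05,
        1.47599686e+00, -1.18966483e-01]), 'dq': array([-0.00013168, -0.00044214, -0.00098686,  0.00052211,  0.00100735,
       -0.00044943]), 'effort': array([-3.59214400e-04, -3.93677974e+01, -3.70176172e+01, -1.03614177e-04,
        7.08110645e-03, -5.18696467e-06]), 'tool_pos': array([ 0.22165132, -0.58371022,  0.23006872]), 'tool_rot': array([-2.58458476e+00,  1.78352069e+00,  2.39316866e-03]), 'contact_force': array([-0.21128359,  0.12445516,  0.19565149]), 'wrist_torque': array([-0.01005176, -0.01625791, -0.07328496]), 'opening': 0.08517407158449264}
scene {'mtx': array([[491.03346716,   0.        , 258.35199688],
       [  0.        , 491.03346716, 185.95789918],
       [  0.        ,   0.        ,   1.        ]]), 'k1': -0.08066560874727582, 'origin': array([-0.46128244, -0.76445343,  0.73589186]), 'rotation': array([ 1.07571537, -0.4951
[... 188 characters left out ...]
'k1': -0.06549387848842561, 'origin': array([0.48941353, 0.08926058, 1.40266581]), 'rotation': array([ 0.06651393, -0.04882765, -1.58552951])}
wrist {'mtx': array([[335.05674036,   0.        , 258.04781867],
       [  0.        , 335.05674036, 189.35109849],
       [  0.        ,   0.        ,   1.        ]]), 'k1': -0.0639639158082367, 'tool_from_camera': array([[ 9.99999811e-01,  4.26978474e-04, -4.42963691e-04,
         2.07960893e-04],
       [ 2.84064312e-04, -9.59067705e-01, -2.83176724e-01,
        -7.25534863e-02],
       [-5.45742536e-04,  2.83176544e-01, -9.59067645e-01,
        -1.42394851e-01],
       [ 0.00000000e+00,  0.00000000e+00,  0.00000000e+00,
         1.00000000e+00]])}
```

View pics/scene0.png

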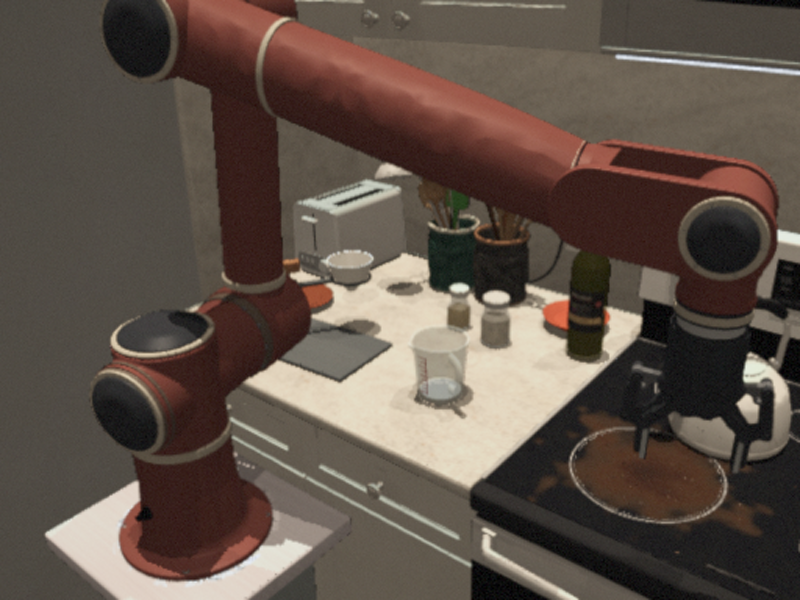

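View pics/top0.png

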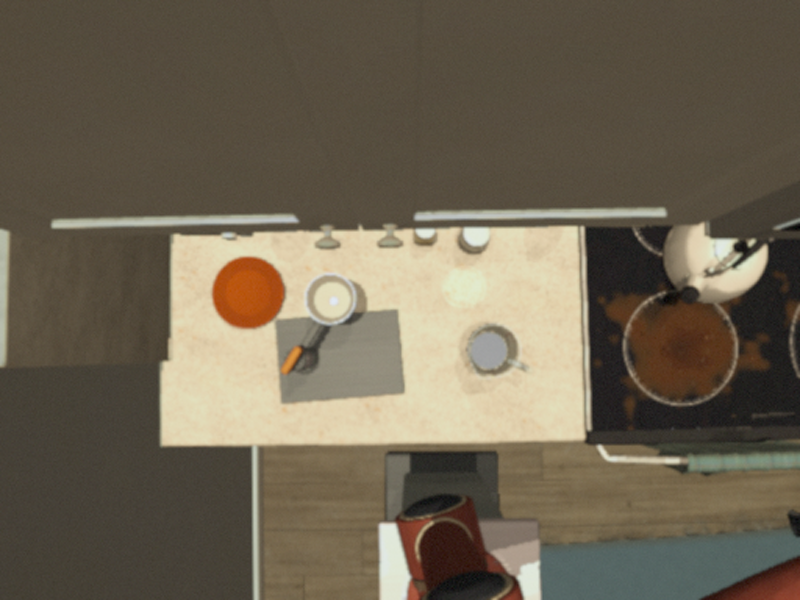

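The top view shows the grey base plate at about (277–403, 310–402), the orange grip at (292,360), the dripper at (331,299), the saucer at (248,292), the jug at (490,350) with its handle to the lower right, and the two jars at (425,233) and (474,238). Next I'll take enlarged crops.

```bash
cat > h.py <<'E'
import numpy as np, cv2
from scipy.spatial.transform import Rotation as R
from station import ctrl,get_image,calibration,job
def cam(n):
    c=calibration(n)
    if n=="wrist":
        o=ctrl.get_obs(); T=np.eye(4); T[:3,:3]=R.from_rotvec(o["tool_rot"]).as_matrix(); T[:3,3]=o["tool_pos"]
        M=T@c["tool_from_camera"]; return c,M[:3,3],M[:3,:3]
    return c,np.array(c["origin"]),R.from_rotvec(c["rotation"]).as_matrix()
def ray(C,u,v):
    c,o,Rm=C
    p=cv2.undistortPoints(np.array([[[u,v]]],float),c["mtx"],np.array([c["k1"],0,0,0,0.]))[0,0]
    return o,Rm@np.array([p[0],-p[1],-1.])
def at(C,u,v,z):
    o,d=ray(C,u,v); return o+d*(z-o[2])/d[2]
def proj(C,P):
    c,o,Rm=C; q=Rm.T@(np.asarray(P,float)-o); a=np.array([q[0]/-q[2],-q[1]/-q[2]]); a=a*(1+c["k1"]*(a@a))
    return c["mtx"][0,0]*a[0]+c["mtx"][0,2], c["mtx"][1,1]*a[1]+c["mtx"][1,2]
def shot(n,fn,box=None,s=4,pts=None):
    C=cam(n); im=get_image(n)[:,:,::-1].copy()
    cv2.imwrite("pics/raw_"+fn,im)
    x0,y0,x1,y1=box or (0,0,512,384)
    if box is None: s=1.5625
    o=cv2.resize(im[y0:y1,x0:x1],None,fx=s,fy=s,interpolation=cv2.INTER_CUBIC)
    for p in pts or []:
        u,v=proj(C,p); cv2.drawMarker(o,(int((u+.5-x0)*s),int((v+.5-y0)*s)),(0,255,0),0,8,1)
    cv2.imwrite("pics/"+fn,o); return C
E
python3 - <<'E'
import cv2
a=cv2.imread("pics/top0.png")
from h import *
shot("top","t1.png",(170,180,350,270),4)   # box w180 -> 
shot("top","t2.png",(100,140,360,290),3)
shot("scene","s1.png",(150,90,350,270),4)
E
```

```text
(no output)
```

View pics/t1.png

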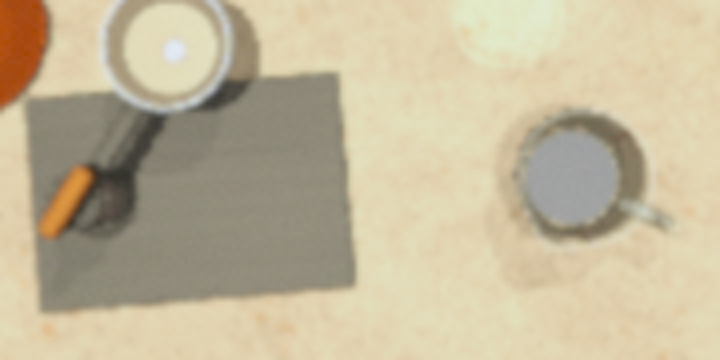

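View pics/t2.png

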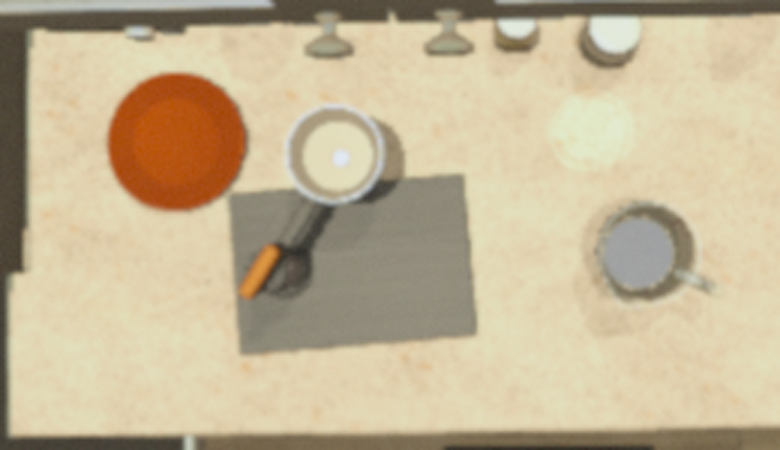

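View pics/s1.png

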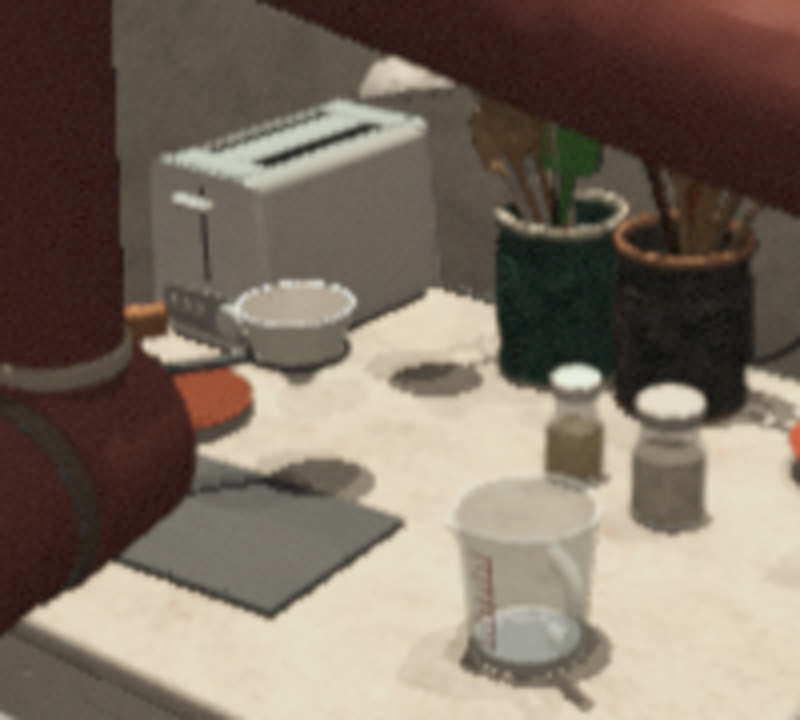

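t1 shows the plate corners at (27,97), (338,73), (355,287) and (41,312). The grip top is centred near (67,201), the outlet at (174,48), and the jug rim near (582,175) with its handle end at (668,222). The scene crop shows the jug, the jars and part of the arm with the dripper.

Run:
```python
from h import *
C=cam("top")
f=lambda X,Y,z: at(C,170+(X+.5)/4-.5,180+(Y+.5)/4-.5,z)
np.set_printoptions(precision=4,suppress=True)
cs=[f(*p,0.01) for p in [(27,97),(338,73),(355,287),(41,312)]]
print(cs,[np.linalg.norm(cs[i]-cs[i-1]) for i in range(4)])
c=np.mean(cs,0); yd=(cs[0]+cs[3]-cs[1]-cs[2])[:2]; a=np.arctan2(-yd[0],yd[1]); print("centre",c,"yaw",a)
yv=np.array([-np.sin(a),np.cos(a)]); col=c[:2]+.07*yv; print("col",col)
g=f(67,201,.164); print("grip",g, "ends",f(80,172,.164),f(53,232,.164))
o=f(174,48,.08); r=f(167,46,.148); print("outlet",o,"rim",r, np.linalg.norm(o[:2]-col),np.linalg.norm(r[:2]-col),np.linalg.norm(r[:2]-g[:2]))
d=(o[:2]+r[:2])/2-(col+g[:2])/2; print("arm dir",np.arctan2(d[0],-d[1]), "swing", -(np.arctan2(d[0],-d[1]))-a)
print("jug rim",f(582,175,.114),"base",f(571,178,.003)," handle",f(668,222,.1),f(632,203,.1))
for X,Y,z in [(516,25,.092),(612,33,.102)]:
  print("jar",at(C,100+(X+.5)/3-.5,140+(Y+.5)/3-.5,z))
print("saucer",at(C,100+177/3-.5,140+141/3-.5,.02))
```

```text
[array([0.5594, 0.3609, 0.01  ]), array([0.5745, 0.1157, 0.01  ]), array([0.4074, 0.1049, 0.01  ]), array([0.3911, 0.3505, 0.01  ])] [np.float64(0.16866531415205263), np.float64(0.24566358310612682), np.float64(0.1675083448861311), np.float64(0.24616531589164747)]
centre [0.4831 0.233  0.01  ] yaw 0.06384093326094514
col [0.4786 0.3029]
grip [0.4787 0.303  0.164 ] ends [0.4987 0.2938 0.164 ] [0.4573 0.313  0.164 ]
outlet [0.5909 0.2367 0.08  ] rim [0.5872 0.2341 0.148 ] 0.13030791002732237 0.1285020008293967 0.12853957210009667
arm dir 1.0215439582171857 swing -1.0853848914781308
jug rim [ 0.4915 -0.0616  0.114 ] base [ 0.4895 -0.0659  0.003 ]  handle [ 0.4562 -0.1253  0.1   ] [ 0.4705 -0.0993  0.1   ]
jar [0.7175 0.0597 0.092 ]
jar [ 0.7063 -0.0344  0.102 ]
saucer [0.6144 0.4154 0.02  ]
```

```bash
cat >> h.py <<'E'
np.set_printoptions(precision=4,suppress=True)
def pose():
    o=ctrl.get_obs(); return o["tool_pos"],R.from_rotvec(o["tool_rot"])
def down(xdir,lean=None):
    """tool z down (or given z), tool x near xdir"""
    z=np.array([0,0,-1.]) if lean is None else np.array(lean,float); z/=np.linalg.norm(z)
    x=np.array(xdir,float); x-=z*(x@z); x/=np.linalg.norm(x)
    return R.from_matrix(np.column_stack([x,np.cross(z,x),z]))
def delta(p,Rt):
    p0,R0=pose()
    print("turn",np.degrees((R0.inv()*Rt).as_rotvec()).round(1),"shift",R0.inv().apply(np.array(p)-p0).round(4))
E
python3 - <<'E'
from h import *
p,r=pose(); print(r.as_matrix())
for a in [(.522,.853,0),(-.522,-.853,0)]:
    delta((.479,.303,.25),down(a)); 
delta((.42,-.1,.27),down((.522,.853,0)))
E
```

```text
[[ 0.3549 -0.9349 -0.0002]
 [-0.9349 -0.3549  0.0009]
 [-0.001  -0.0001 -1.    ]]
turn [  -0.1    0.  -127.7] shift [-0.738  -0.5553 -0.0185]
turn [ 0.   0.1 52.3] shift [-0.738  -0.5553 -0.0185]
turn [  -0.1    0.  -127.7] shift [-0.3822 -0.3571 -0.0389]
```

jog_arm(
  deltas=[
    [[0, 0, -127.7], [-0.382, -0.357, -0.039], 0.085],
    [[0, 0, -127.7], [-0.382, -0.357, -0.039], 0.085],
    [[0, 0, -127.7], [-0.382, -0.357, -0.039], 0.085],
    [[0, 0, -127.7], [-0.382, -0.357, -0.039], 0.085],
    [[0, 0, -127.7], [-0.382, -0.357, -0.039], 0.085],
    [[0, 0, -127.7], [-0.382, -0.357, -0.039], 0.085],
    [[0, 0, -127.7], [-0.382, -0.357, -0.039], 0.085],
    [[0, 0, -127.7], [-0.382, -0.357, -0.039], 0.085],
    [[0, 0, -127.7], [-0.382, -0.357, -0.039], 0.085],
    [[0, 0, -127.7], [-0.382, -0.357, -0.039], 0.085],
    [[0, 0, -127.7], [-0.382, -0.357, -0.039], 0.085],
    [[0, 0, -127.7], [-0.382, -0.357, -0.039], 0.085],
  ],
)

```text
t: 1.25
tool_pos: [0.411, -0.1209, 0.2688]
tool_rot: [3.106, 0.466, 0.001]
contact_force: [0.7, -0.4, -0.5]
opening: 0.0851
```

Run:
```python
from h import *
print(pose()[0],ctrl.get_obs()["q"])
delta((.47,.295,.26),down((.522,.853,0)))
```

```text
[ 0.411  -0.1209  0.2688] [-0.4602 -0.4663  1.9959  0.      1.6108 -0.758 ]
turn [  0.1  -0.  -41.5] shift [ 0.1784 -0.3803  0.0087]
```

jog_arm(
  deltas=[
    [[0, 0, -41.5], [0.178, -0.38, 0.009], 0.085],
    [[0, 0, -41.5], [0.178, -0.38, 0.009], 0.085],
    [[0, 0, -41.5], [0.178, -0.38, 0.009], 0.085],
    [[0, 0, -41.5], [0.178, -0.38, 0.009], 0.085],
    [[0, 0, -41.5], [0.178, -0.38, 0.009], 0.085],
    [[0, 0, -41.5], [0.178, -0.38, 0.009], 0.085],
    [[0, 0, -41.5], [0.178, -0.38, 0.009], 0.085],
    [[0, 0, -41.5], [0.178, -0.38, 0.009], 0.085],
    [[0, 0, -41.5], [0.178, -0.38, 0.009], 0.085],
    [[0, 0, -41.5], [0.178, -0.38, 0.009], 0.085],
    [[0, 0, -41.5], [0.178, -0.38, 0.009], 0.085],
    [[0, 0, -41.5], [0.178, -0.38, 0.009], 0.085],
  ],
)

```text
t: 2.25
tool_pos: [0.4714, 0.2942, 0.2587]
tool_rot: [-2.742, -1.534, 0.003]
contact_force: [0.2, -0.2, 0.0]
opening: 0.085
```

Run:
```python
from h import *
print(pose()[0],ctrl.get_obs()["q"])
g=np.array([.4787,.303,.164]); d=np.array([.853,-.522,0])
shot("wrist","w1.png",pts=[g,g+.028*d,g-.028*d,g*[1,1,0]+[0,0,.1]])
```

```text
[0.4714 0.2942 0.2587] [ 0.424  -0.1267  1.7421 -0.      1.5279 -0.596 ]
```

View pics/w1.png

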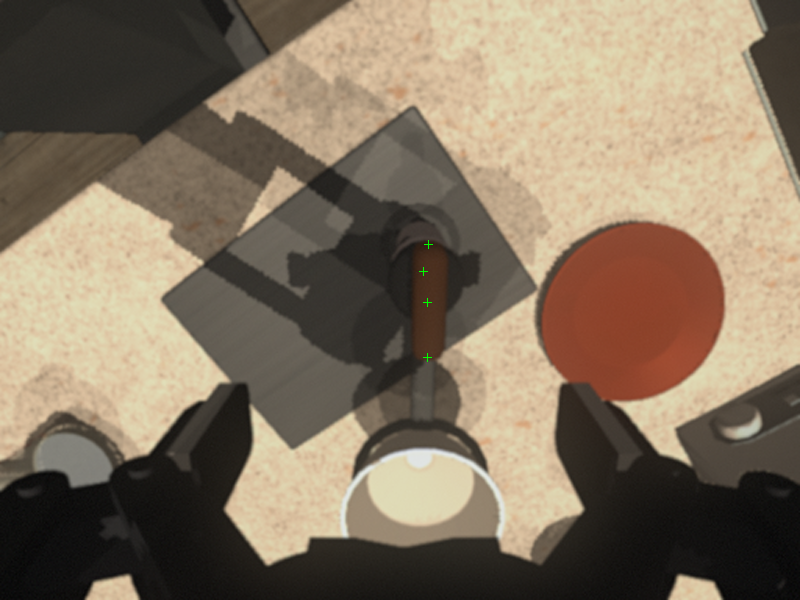

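The grip lies at (429,302), within 2 px of where I predicted, and it is aligned with the tool. Next: descend onto it.

Run:
```python
from h import *
delta((.4790,.3033,.2587),down((.522,.853,0)))
delta((.4790,.3033,.141),down((.522,.853,0)))
```

```text
turn [-0.   0.1 -0.2] shift [0.0129 0.0008 0.0003]
turn [-0.   0.1 -0.2] shift [0.013  0.0009 0.118 ]
```

jog_arm(
  deltas=[
    [[0, 0, 0], [0.0135, 0.001, 0.02], 0.05],
    [[0, 0, 0], [0.0135, 0.001, 0.05], 0.05],
    [[0, 0, 0], [0.0135, 0.001, 0.08], 0.05],
    [[0, 0, 0], [0.0135, 0.001, 0.1], 0.05],
    [[0, 0, 0], [0.0135, 0.001, 0.112], 0.05],
    [[0, 0, 0], [0.0135, 0.001, 0.118], 0.05],
    [[0, 0, 0], [0.0135, 0.001, 0.118], 0.05],
    [[0, 0, 0], [0.0135, 0.001, 0.118], 0.05],
  ],
)

```text
t: 2.97
tool_pos: [0.4807, 0.303, 0.1429]
tool_rot: [2.745, 1.527, 0.003]
contact_force: [-0.6, -0.3, 0.0]
opening: 0.05
```

jog_arm(
  deltas=[
    [[0, 0, 0], [0, 0, 0], 0.0],
    [[0, 0, 0], [0, 0, 0], 0.0],
    [[0, 0, 0], [0, 0, 0], 0.0],
    [[0, 0, 0], [0, 0, 0], 0.0],
    [[0, 0, 0], [0, 0, 0], 0.0],
    [[0, 0, 0], [0, 0, 0], 0.0],
  ],
  squeeze=60,
)

```text
t: 3.47
tool_pos: [0.4804, 0.3033, 0.1424]
tool_rot: [2.744, 1.529, 0.002]
contact_force: [-1.0, -1.9, 3.1]
opening: 0.015
```

Run:
```python
from h import *
o=ctrl.get_obs();print(o["wrist_torque"],o["contact_force"])
shot("wrist","w2.png")
```

```text
[-0.371   0.0358  0.0534] [-0.9875 -1.8607  3.1097]
```

View pics/w2.png

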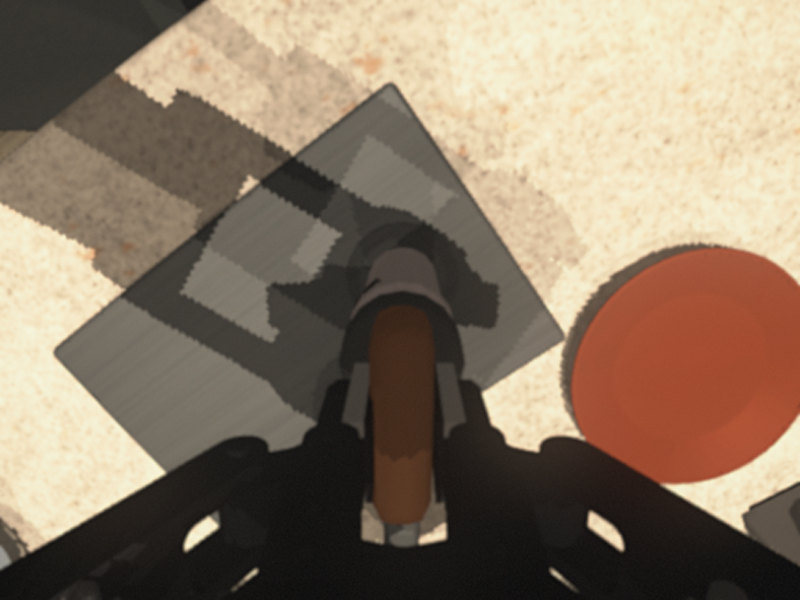

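The grip is held (opening 15 mm). Now pull it up, slowly.

jog_arm(
  deltas=[
    [[0, 0, 0], [0, 0, -0.004], 0.0],
    [[0, 0, 0], [0, 0, -0.01], 0.0],
    [[0, 0, 0], [0, 0, -0.016], 0.0],
    [[0, 0, 0], [0, 0, -0.022], 0.0],
    [[0, 0, 0], [0, 0, -0.028], 0.0],
    [[0, 0, 0], [0, 0, -0.034], 0.0],
    [[0, 0, 0], [0, 0, -0.04], 0.0],
    [[0, 0, 0], [0, 0, -0.046], 0.0],
    [[0, 0, 0], [0, 0, -0.051], 0.0],
    [[0, 0, 0], [0, 0, -0.055], 0.0],
    [[0, 0, 0], [0, 0, -0.058], 0.0],
    [[0, 0, 0], [0, 0, -0.06], 0.0],
  ],
  squeeze=80,
)

```text
t: 4.52
tool_pos: [0.4796, 0.3031, 0.2017]
tool_rot: [-2.745, -1.529, 0.001]
contact_force: [3.3, 0.4, -19.1]
opening: 0.0148
```

jog_arm(
  deltas=[
    [[0, 0, 0], [0, 0, -0.002], 0.0],
    [[0, 0, 0], [0, 0, -0.004], 0.0],
    [[0, 0, 0], [0, 0, -0.006], 0.0],
    [[0, 0, 0], [0, 0, -0.006], 0.0],
    [[0, 0, 0], [0, 0, -0.006], 0.0],
  ],
)

```text
t: 4.93
tool_pos: [0.4768, 0.3024, 0.2018]
tool_rot: [-2.743, -1.528, 0.015]
contact_force: [2.7, 1.6, -25.5]
opening: 0.0145
```

Run:
```python
from h import *
o=ctrl.get_obs();print(o["wrist_torque"],o["contact_force"],o["q"])
shot("wrist","w3.png")
shot("scene","s3.png")
shot("top","t3.png",(160,160,360,290),4)
```

```text
[ 0.591  -0.9275  0.0336] [  2.6713   1.5766 -25.4507] [ 0.4327 -0.0647  1.7794  0.0015  1.4364 -0.584 ]
```

View pics/w3.png

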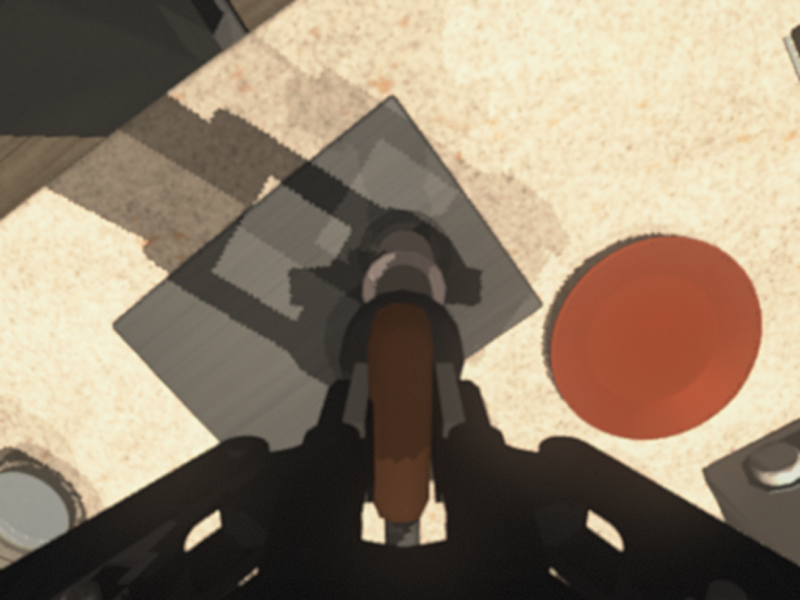

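View pics/s3.png

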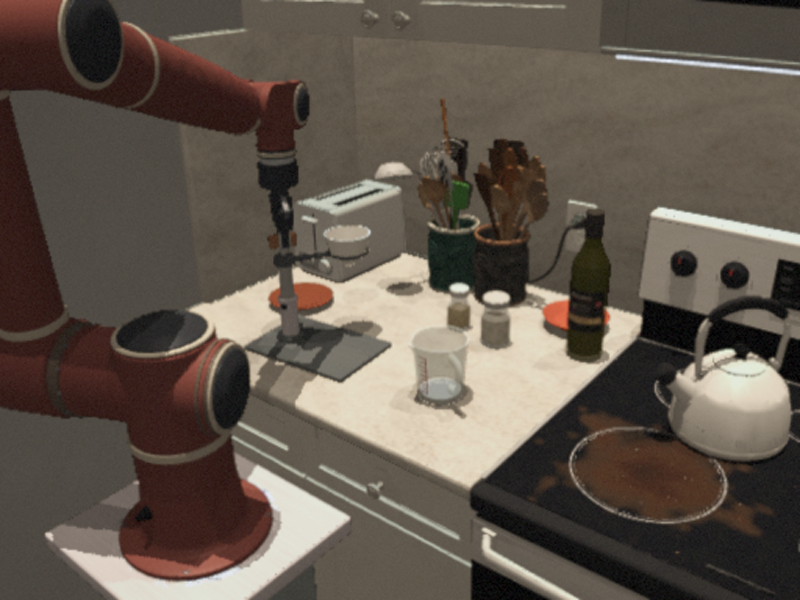

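View pics/t3.png

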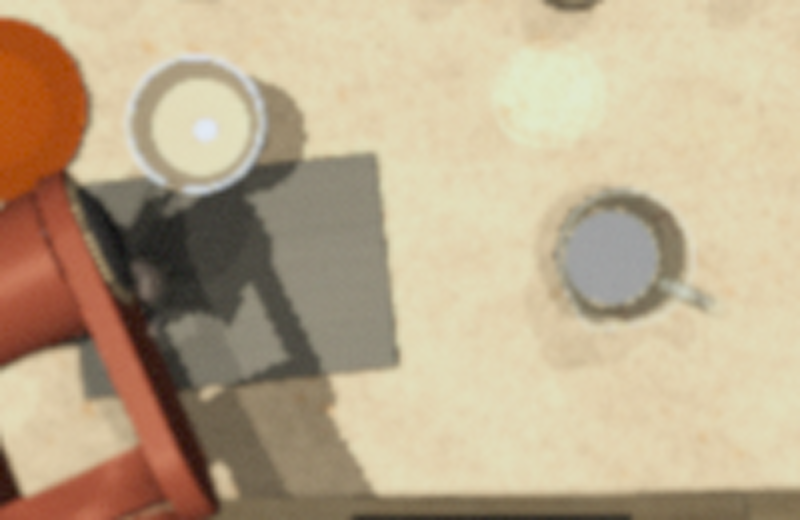

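Run:
```python
from h import *
im=cv2.imread("pics/raw_s3.png"); x0,y0,x1,y1=150,120,260,240
C=cam("scene"); s=6
o=cv2.resize(im[y0:y1,x0:x1],None,fx=s,fy=s,interpolation=cv2.INTER_CUBIC)
a=.064; th=1.0215
col=np.array([.4786,.3029]); out=col+.13*np.array([np.sin(th),-np.cos(th)])
def mk(P,c):
    u,v=proj(C,P); print(P,u,v); cv2.drawMarker(o,(int((u+.5-x0)*s),int((v+.5-y0)*s)),c,0,8,1)
for m,c in [(.0595,(0,255,0)),(.068,(255,0,255))]:
    for k in np.linspace(0,2*np.pi,24,endpoint=False):
        mk([*(out+.047*np.array([np.cos(k),np.sin(k)])),.148+m],c)
    mk([*out,.08+m],c)
mk([*col,.01],(0,0,255)); mk([*(col+[-.018,0]),.098],(0,0,255));mk([*(col+[.018,0]),.098],(0,0,255))
for sx,sy in [(1,1),(1,-1),(-1,1),(-1,-1)]:
    mk([.4831+sx*.085*np.cos(a)-sy*.125*np.sin(a),.233+sx*.085*np.sin(a)+sy*.125*np.cos(a),.01],(0,255,255))
cv2.imwrite("pics/s3c.png",o)
```

```text
[np.float64(0.6364759745548654), np.float64(0.2350286638815113), 0.2075] 232.85503596334436 146.8212871057109
[np.float64(0.6348744883904516), np.float64(0.2471931590013298), 0.2075] 229.68462630963285 146.21721886022064
[np.float64(0.6301791685327339), np.float64(0.2585286638815113), 0.2075] 226.0838985172976 145.9318763578627
[np.float64(0.622709993270633), np.float64(0.26826268259727903), 0.2075] 222.28174658399047 145.98127609336984
[np.float64(0.6129759745548653), np.float64(0.2757318578593799), 0.2075] 218.5169210373905 146.36204397744493
[np.float64(0.6016404696746838), np.float64(0.2804271777170975), 0.2075] 215.02685133852745 147.05164107827733
[np.float64(0.5894759745548653), np.float64(0.2820286638815113), 0.2075] 212.0362826019184 148.009067313294
[np.float64(0.5773114794350469), np.float64(0.2804271777170975), 0.2075] 209.74538282334743 149.17617396332963
[np.float64(0.5659759745548654), np.float64(0.2757318578593799), 0.2075] 208.3172672177811 150.47982361121228
[np.float64(0.5562419558390976), np.float64(0.26826268259727903), 0.2075] 207.8653780745836 151.8351760898223
[... 4414 characters left out ...]
loat64(0.4786), np.float64(0.3029), 0.01] 187.15762556991945 214.18660877109662
[np.float64(0.4606), np.float64(0.3029), 0.098] 180.69870926716976 191.28796511135388
[np.float64(0.49660000000000004), np.float64(0.3029), 0.098] 189.04232188193473 187.43294617663108
[np.float64(0.5599314396261559), np.float64(0.36318037442323003), 0.01] 192.20320009715044 200.41961067859512
[np.float64(0.5759205191962331), np.float64(0.11369219968442255), 0.01] 251.725248734712 219.30964911194602
[np.float64(0.39027948080376673), np.float64(0.35230780031557746), 0.01] 156.02426885847603 220.2428193184054
[np.float64(0.40626856037384407), np.float64(0.10281962557676998), 0.01] 217.2032796934422 242.726465846838
```

View pics/s3c.png

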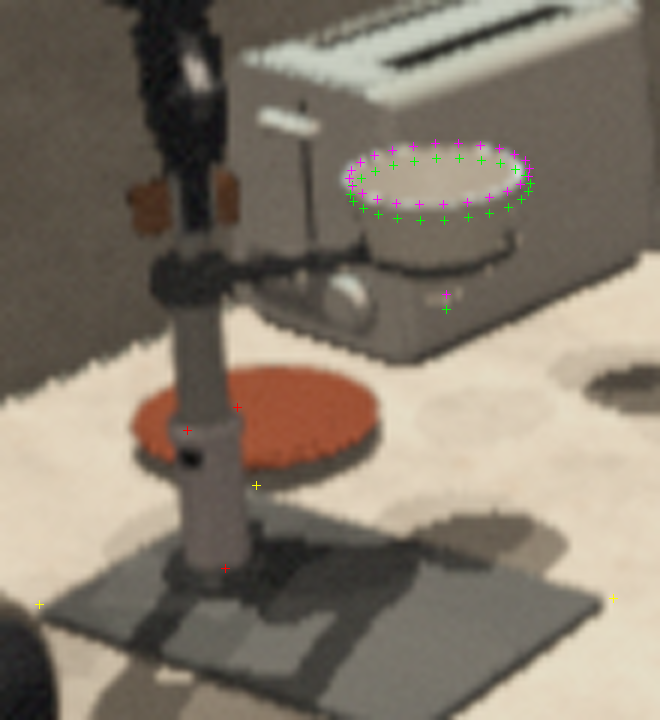

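The dripper rim matches the markers for mast 0.068, so the mast is at its stop. The hole, at (190,457), faces close to the stand's -x, so it should lock near swing 0. I'll now swing clockwise while keeping a slight upward pull.

jog_arm(
  deltas=[
    [[0, 0, 2], [0, 0, 0.001], 0.0],
    [[0, 0, 5], [0, 0, 0.002], 0.0],
    [[0, 0, 8], [0, 0, 0.002], 0.0],
    [[0, 0, 11], [0, 0, 0.002], 0.0],
    [[0, 0, 14], [0, 0, 0.002], 0.0],
    [[0, 0, 17], [0, 0, 0.002], 0.0],
    [[0, 0, 20], [0, 0, 0.002], 0.0],
    [[0, 0, 23], [0, 0, 0.002], 0.0],
    [[0, 0, 26], [0, 0, 0.002], 0.0],
    [[0, 0, 29], [0, 0, 0.002], 0.0],
    [[0, 0, 31], [0, 0, 0.002], 0.0],
    [[0, 0, 32], [0, 0, 0.002], 0.0],
  ],
)

```text
t: 6.08
tool_pos: [0.4767, 0.3024, 0.2017]
tool_rot: [3.059, 0.711, -0.015]
contact_force: [-1.8, 0.7, -21.7]
opening: 0.0148
```

```bash
cat >> h.py <<'E'
def st():
    o=ctrl.get_obs(); p,r=pose(); M=r.as_matrix()
    print("t",round(o["t"],2),"p",p,"th(swing if y axis=arm)",np.arctan2(M[0,1],-M[1,1])-.064,"z axis",M[:,2],"F",o["contact_force"],"T",o["wrist_torque"],"op",o["opening"])
E
python3 - <<'E'
from h import *
st(); shot("wrist","w4.png")
E
```

```text
t 6.08 p [0.4767 0.3024 0.2017] th(swing if y axis=arm) 0.3926342424287503 z axis [-0.0093 -0.0031 -1.    ] F [ -1.8221   0.7275 -21.6573] T [-0.0363 -0.0544 -0.0092] op 0.014818775292611443
```

View pics/w4.png

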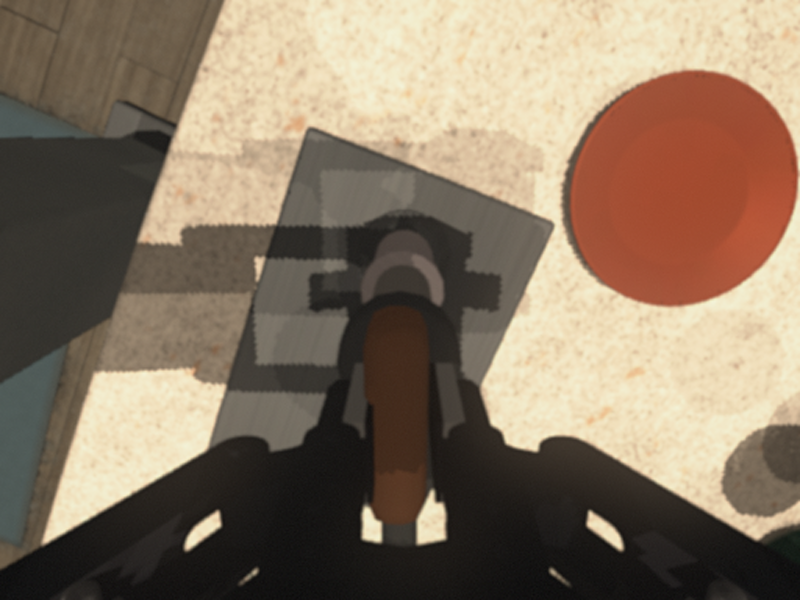

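jog_arm(
  deltas=[
    [[0, 0, 1.5], [0, 0, 0], 0.0],
    [[0, 0, 3], [0, 0, 0], 0.0],
    [[0, 0, 4.5], [0, 0, 0], 0.0],
    [[0, 0, 6], [0, 0, 0], 0.0],
    [[0, 0, 7.5], [0, 0, 0], 0.0],
    [[0, 0, 9], [0, 0, 0], 0.0],
    [[0, 0, 10.5], [0, 0, 0], 0.0],
    [[0, 0, 12], [0, 0, 0], 0.0],
  ],
)

```text
t: 6.8
tool_pos: [0.477, 0.3019, 0.2017]
tool_rot: [3.114, 0.388, -0.014]
contact_force: [-1.2, -0.4, -22.4]
opening: 0.0148
```

Run:
```python
from h import *
st()
```

```text
t 6.8 p [0.477  0.3019 0.2017] th(swing if y axis=arm) 0.18414877658868975 z axis [-0.0088 -0.0041 -1.    ] F [ -1.1726  -0.3531 -22.3766] T [-0.2271  0.1963  0.0968] op 0.014763234622029442
```

jog_arm(
  deltas=[
    [[0, 0, 1], [0, 0, 0], 0.0],
    [[0, 0, 2], [0, 0, 0], 0.0],
    [[0, 0, 3], [0, 0, 0], 0.0],
    [[0, 0, 4], [0, 0, 0], 0.0],
  ],
)

```text
t: 7.13
tool_pos: [0.4772, 0.3017, 0.2018]
tool_rot: [3.125, 0.28, -0.014]
contact_force: [-3.2, -2.8, -25.3]
opening: 0.0149
```

Run:
```python
from h import *
st()
```

```text
t 7.13 p [0.4772 0.3017 0.2018] th(swing if y axis=arm) 0.11441887828424013 z axis [-0.0083 -0.0047 -1.    ] F [ -3.2393  -2.8201 -25.3039] T [-0.6114  0.5245  0.2379] op 0.014889543855898912
```

jog_arm(
  deltas=[
    [[0, 0, 1], [0, 0, 0], 0.0],
    [[0, 0, 2], [0, 0, 0], 0.0],
    [[0, 0, 3], [0, 0, 0], 0.0],
    [[0, 0, 3], [0, 0, 0], 0.0],
  ],
)

```text
t: 7.47
tool_pos: [0.4771, 0.3012, 0.2017]
tool_rot: [3.13, 0.198, -0.014]
contact_force: [-2.6, -3.8, -25.0]
opening: 0.0145
```

Run:
```python
from h import *
st(); shot("scene","s5.png",(150,120,260,240),6); shot("wrist","w5.png")
```

```text
t 7.47 p [0.4771 0.3012 0.2017] th(swing if y axis=arm) 0.06255493047660479 z axis [-0.0086 -0.0059 -0.9999] F [ -2.6145  -3.8425 -25.0084] T [-0.7313  0.5937  0.2873] op 0.014496043092728882
```

View pics/s5.png

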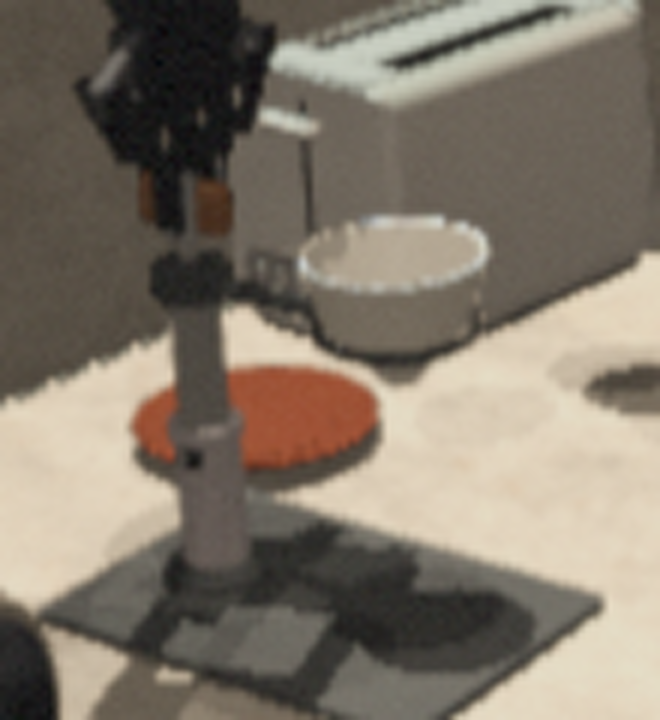

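View pics/w5.png

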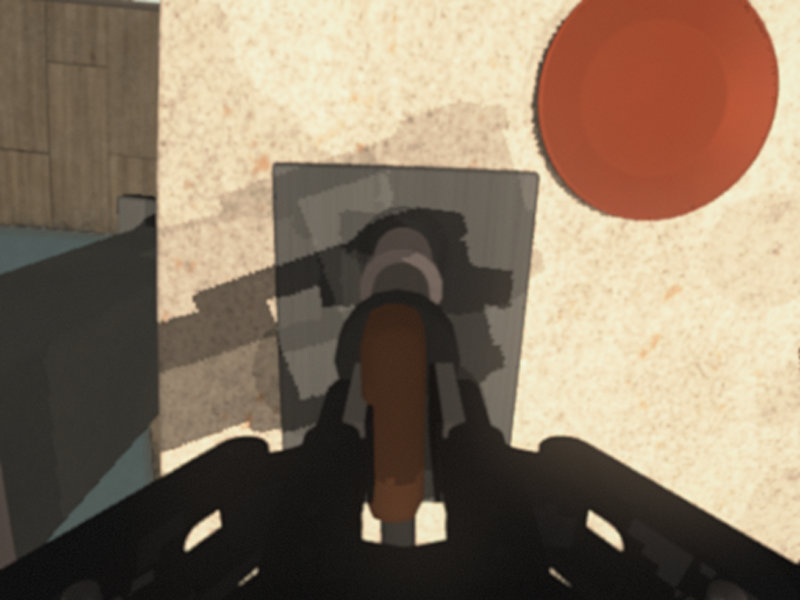

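jog_arm(
  deltas=[
    [[0, 0, 1], [0, 0, 0], 0.0],
    [[0, 0, 2], [0, 0, 0], 0.0],
    [[0, 0, 3], [0, 0, 0], 0.0],
    [[0, 0, 3], [0, 0, 0], 0.0],
  ],
)

```text
t: 7.9
tool_pos: [0.4775, 0.3013, 0.2017]
tool_rot: [3.134, 0.117, -0.012]
contact_force: [-1.7, -5.8, -26.1]
opening: 0.0151
```

Run:
```python
from h import *
st(); shot("scene","s6.png",(150,120,260,240),6); shot("top","t6.png",(160,160,360,290),4)
```

```text
t 7.9 p [0.4775 0.3013 0.2017] th(swing if y axis=arm) 0.010416892269700481 z axis [-0.0074 -0.0054 -1.    ] F [ -1.6636  -5.778  -26.0839] T [-0.5106  0.2115  0.3714] op 0.015132035439046362
```

View pics/s6.png

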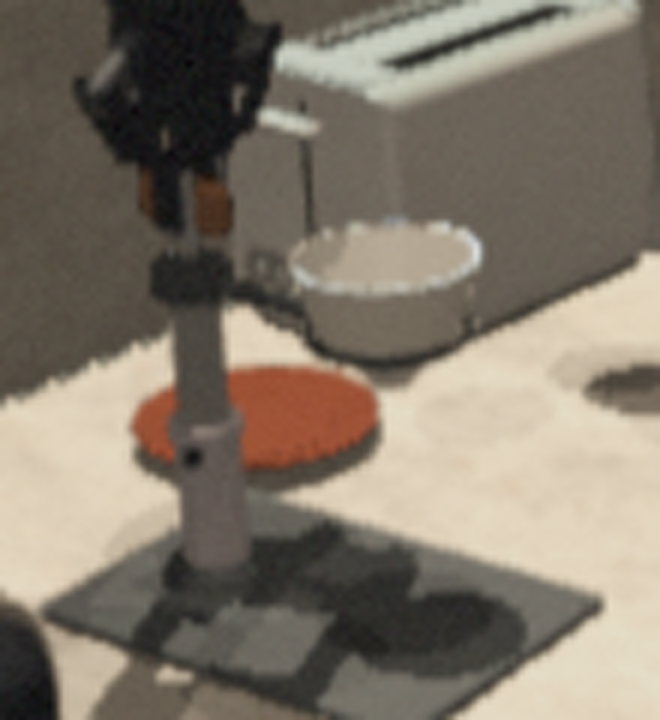

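View pics/t6.png

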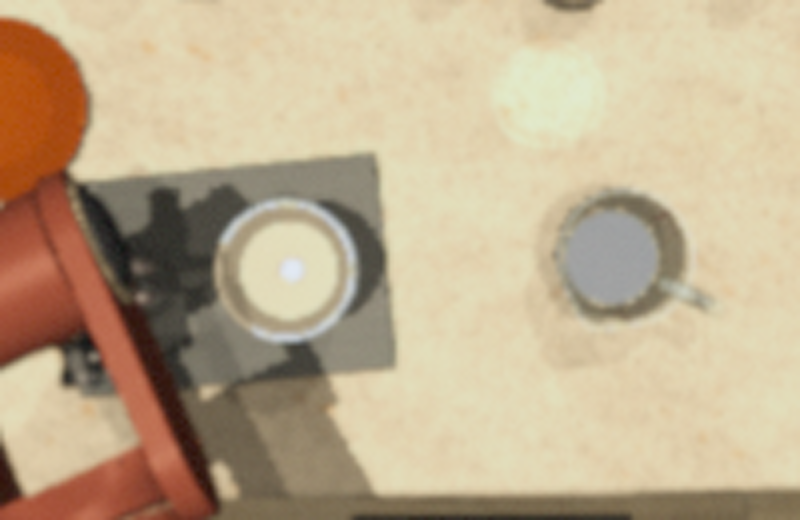

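Run:
```python
from h import *
C=cam("top")
def sw(X,Y,z):
    p=at(C,160+(X+.5)/4-.5,160+(Y+.5)/4-.5,z)[:2]; d=p-[.4786,.3029]; print(p,np.linalg.norm(d),np.arctan2(d[0],-d[1])-.064)
sw(292,269,.148); sw(287,269,.216)
sw(204,130,.148)
```

```text
[0.4852 0.1749] 0.1281880873756395 -0.012620593780089555
[0.4855 0.1736] 0.1295059221377064 -0.01099837493679151
[0.5844 0.2362] 0.12501654660959585 0.9444934096700228
```

jog_arm(
  deltas=[
    [[0, 0, 1], [0, 0, 0], 0.0],
    [[0, 0, 2], [0, 0, 0], 0.0],
    [[0, 0, 3], [0, 0, 0], 0.0],
    [[0, 0, 4], [0, 0, 0], 0.0],
    [[0, 0, 4], [0, 0, 0], 0.0],
  ],
)

```text
t: 8.42
tool_pos: [0.478, 0.3015, 0.2018]
tool_rot: [3.137, 0.008, -0.01]
contact_force: [-0.7, -5.3, -27.2]
opening: 0.0144
```

Run:
```python
from h import *
st(); shot("scene","s7.png",(150,120,260,240),6); shot("top","t7.png",(160,160,360,290),4); shot("wrist","w7.png")
```

```text
t 8.42 p [0.478  0.3015 0.2018] th(swing if y axis=arm) -0.05917675618542656 z axis [-0.0062 -0.0047 -1.    ] F [ -0.6611  -5.2814 -27.19  ] T [-0.3077 -0.0595  0.5368] op 0.014445639020515643
```

View pics/s7.png

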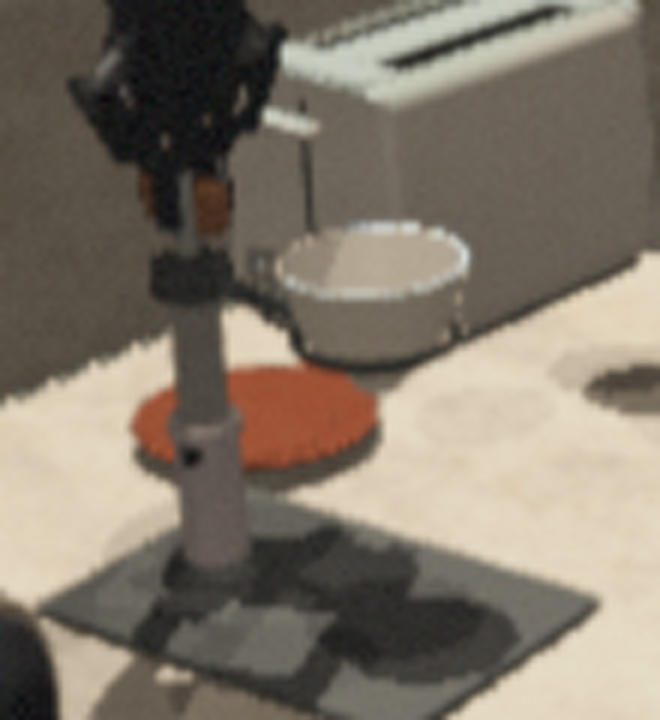

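View pics/t7.png

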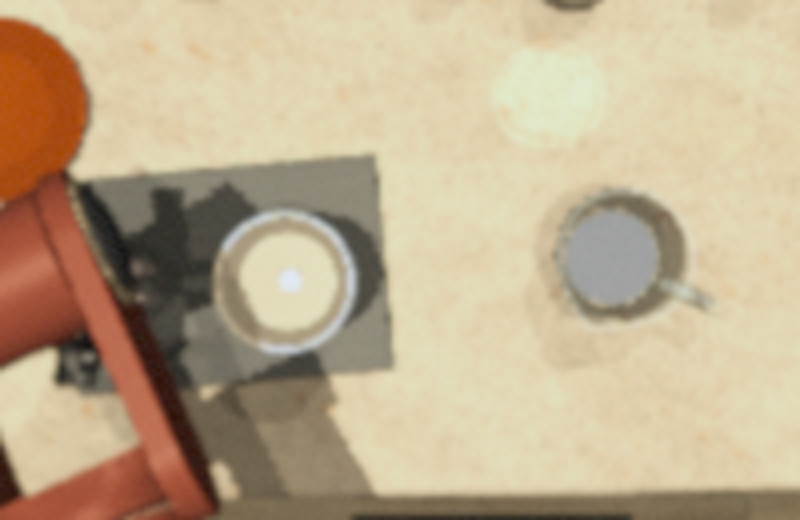

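View pics/w7.png

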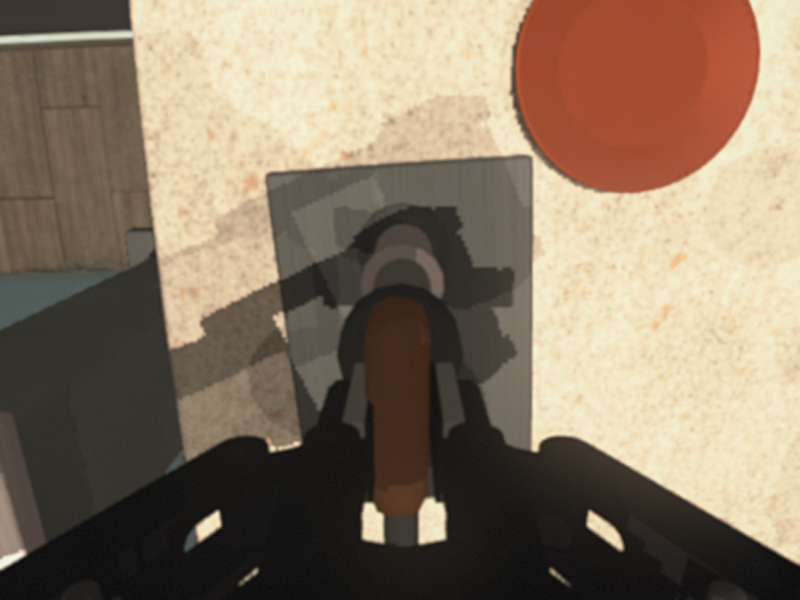

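Torque has risen to 0.54 N·m and the stand has begun to turn slightly, which suggests the button is in. I'll back off the twist and push down lightly to test the lock.

jog_arm(
  deltas=[
    [[0, 0, -1], [0, 0, 0.002], 0.0],
    [[0, 0, -2], [0, 0, 0.004], 0.0],
    [[0, 0, -3], [0, 0, 0.006], 0.0],
    [[0, 0, -4], [0, 0, 0.008], 0.0],
    [[0, 0, -4], [0, 0, 0.009], 0.0],
    [[0, 0, -4], [0, 0, 0.009], 0.0],
  ],
)

```text
t: 9.07
tool_pos: [0.4799, 0.303, 0.201]
tool_rot: [3.139, 0.118, -0.0]
contact_force: [-6.5, -5.5, -2.6]
opening: 0.0151
```

Run:
```python
from h import *
st()
```

```text
t 9.07 p [0.4799 0.303  0.201 ] th(swing if y axis=arm) 0.010925278018916768 z axis [-0.0003 -0.0006 -1.    ] F [-6.5125 -5.4615 -2.6459] T [-0.8966  1.8901  0.3181] op 0.015132820010902258
```

jog_arm(
  deltas=[
    [[0, 0, 0], [0, 0, 0.002], 0.0],
    [[0, 0, 0], [0, 0, 0.004], 0.0],
    [[0, 0, 0], [0, 0, 0.006], 0.0],
    [[0, 0, 0], [0, 0, 0.008], 0.0],
    [[0, 0, 0], [0, 0, 0.008], 0.0],
    [[0, 0, 0], [0, 0, 0.008], 0.0],
  ],
)

```text
t: 9.57
tool_pos: [0.4812, 0.3036, 0.1982]
tool_rot: [-3.139, -0.118, -0.006]
contact_force: [-10.5, -7.1, 13.6]
opening: 0.0148
```

Run:
```python
from h import *
st(); shot("scene","s8.png",(150,120,260,240),6)
```

```text
t 9.57 p [0.4812 0.3036 0.1982] th(swing if y axis=arm) 0.010991612759822897 z axis [ 0.0036  0.001  -1.    ] F [-10.4842  -7.1117  13.573 ] T [-1.5609  3.2425  0.369 ] op 0.014823422584172824
```

View pics/s8.png

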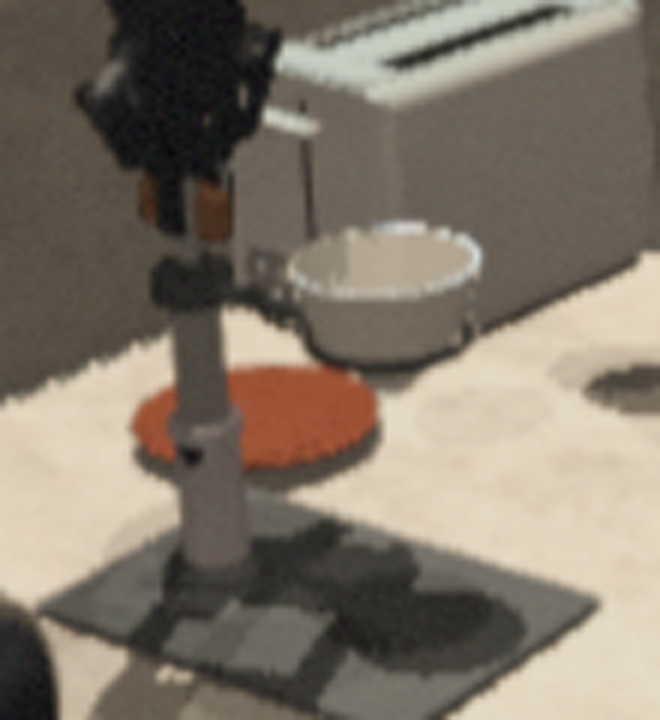

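jog_arm(
  deltas=[
    [[0, 0, 0], [0, 0, 0.002], 0.0],
    [[0, 0, 0], [0, 0, 0.004], 0.0],
    [[0, 0, 0], [0, 0, 0.004], 0.0],
  ],
)

```text
t: 9.87
tool_pos: [0.4821, 0.3042, 0.1971]
tool_rot: [-3.137, -0.118, -0.009]
contact_force: [-11.1, -7.7, 22.7]
opening: 0.015
```

Run:
```python
from h import *
st()
```

```text
t 9.87 p [0.4821 0.3042 0.1971] th(swing if y axis=arm) 0.011023716311225673 z axis [ 0.006   0.0025 -1.    ] F [-11.1418  -7.6949  22.6705] T [-1.7966  3.9274  0.2933] op 0.0150138071245969
```

Pushing down with 23 N no longer moves it, so it's locked. I'll lift back to near-neutral force.

jog_arm(
  deltas=[
    [[0, 0, 0], [0, 0, -0.004], 0.0],
    [[0, 0, 0], [0, 0, -0.008], 0.0],
    [[0, 0, 0], [0, 0, -0.012], 0.0],
    [[0, 0, 0], [0, 0, -0.016], 0.0],
    [[0, 0, 0], [0, 0, -0.018], 0.0],
    [[0, 0, 0], [0, 0, -0.018], 0.0],
  ],
)

```text
t: 10.37
tool_pos: [0.4792, 0.3029, 0.2017]
tool_rot: [3.139, 0.116, -0.003]
contact_force: [-1.7, -1.1, -20.2]
opening: 0.0148
```

Run:
```python
from h import *
st()
```

```text
t 10.37 p [0.4792 0.3029 0.2017] th(swing if y axis=arm) 0.010057110804017347 z axis [-0.0018 -0.0007 -1.    ] F [ -1.7189  -1.0553 -20.2203] T [-0.2664  0.5522  0.1199] op 0.014751516041187442
```

jog_arm(
  deltas=[
    [[0, 0, 0], [0, 0, 0.002], 0.0],
    [[0, 0, 0], [0, 0, 0.005], 0.0],
    [[0, 0, 0], [0, 0, 0.005], 0.05],
    [[0, 0, 0], [0, 0, 0.005], 0.05],
    [[0, 0, 0], [0, 0, 0.005], 0.05],
    [[0, 0, 0], [0, 0, 0.005], 0.05],
    [[0, 0, 0], [0, 0, -0.015], 0.05],
    [[0, 0, 0], [0, 0, -0.04], 0.05],
    [[0, 0, 0], [0, 0, -0.07], 0.05],
    [[0, 0, 0], [0, 0, -0.1], 0.085],
    [[0, 0, 0], [0, 0, -0.1], 0.085],
  ],
)

```text
t: 11.28
tool_pos: [0.4831, 0.3048, 0.3124]
tool_rot: [-3.133, -0.116, -0.023]
contact_force: [0.2, 0.5, 2.1]
opening: 0.0728
```

Run:
```python
from h import *
st(); shot("scene","s9.png",(150,120,260,240),6); shot("top","t9.png",(160,160,360,290),4); shot("wrist","w9.png")
```

```text
t 11.28 p [0.4831 0.3048 0.3124] th(swing if y axis=arm) 0.009906057740018473 z axis [ 0.0144  0.0068 -0.9999] F [0.2073 0.47   2.0621] T [ 0.0121 -0.0742  0.0292] op 0.072828672966617
```

View pics/s9.png

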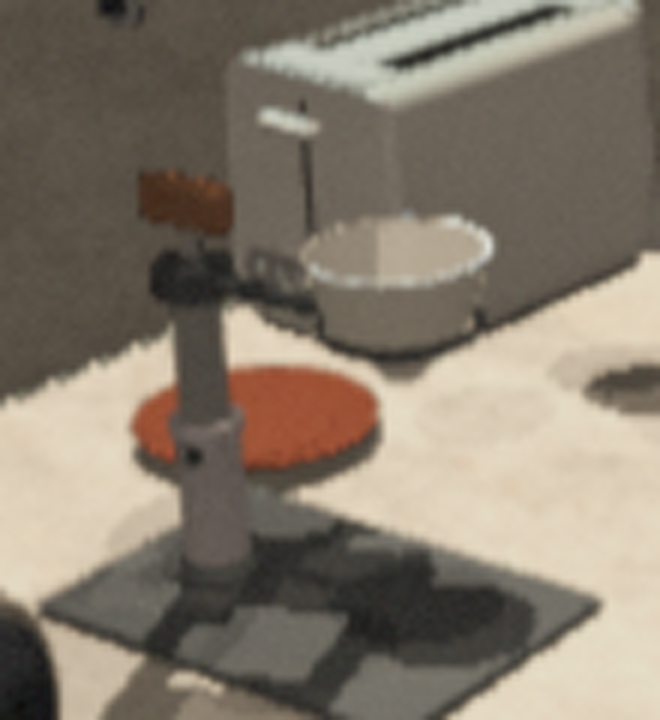

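View pics/t9.png

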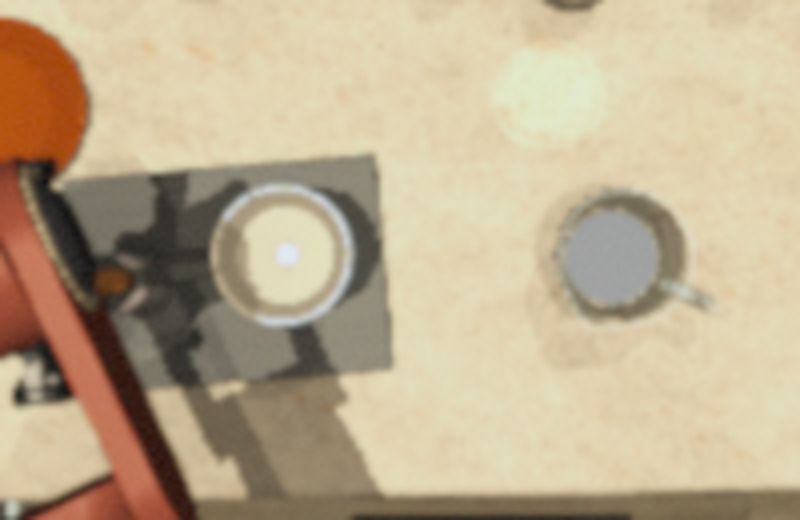

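View pics/w9.png

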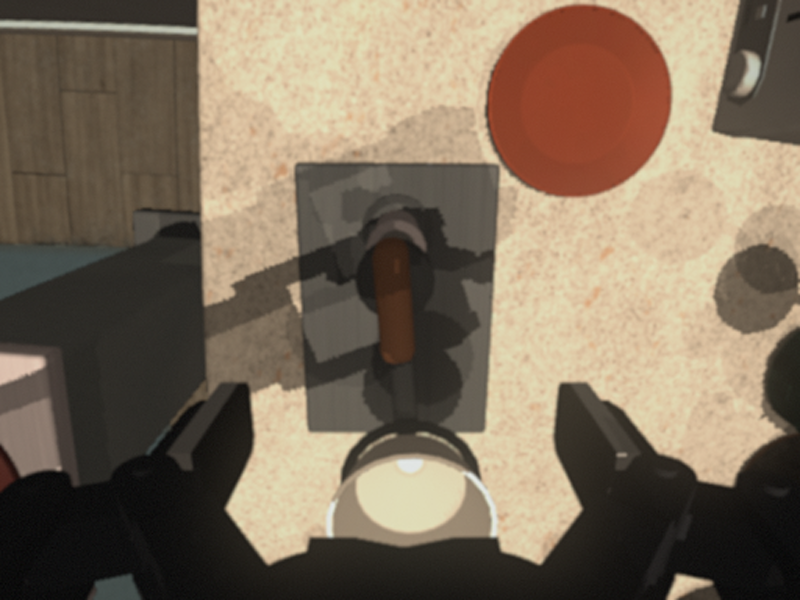

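Run:
```python
import cv2,numpy as np
t=[]
for n in ["s3","s5","s7","s8","s9"]:
    im=cv2.imread(f"pics/raw_{n}.png")[185:210,174:194]
    t.append(cv2.resize(im,None,fx=8,fy=8,interpolation=cv2.INTER_CUBIC))
cv2.imwrite("pics/cmp.png",np.hstack(t))
```

```text
(no output)
```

View pics/cmp.png

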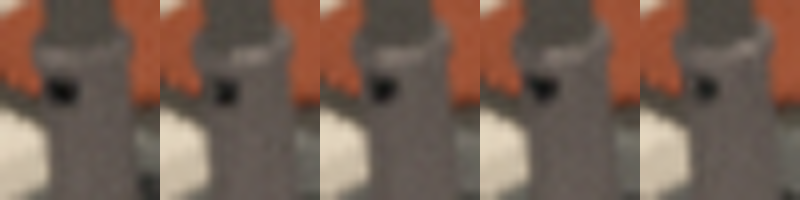

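Run:
```python
from h import *
print(ctrl.get_obs()["q"])
z=[.5,0,-.866]
delta((.40,.29,.22),down((0,1,0),z))
```

```text
[ 0.4324 -0.1172  1.6591  0.0001  1.5965  0.3586]
turn [-24.1  22.2 -83.7] shift [-0.0815  0.0076  0.0837]
```

jog_arm(
  deltas=[
    [[-24.1, 22.2, -83.7], [-0.03, 0, 0], 0.085],
    [[-24.1, 22.2, -83.7], [-0.06, 0, 0], 0.085],
    [[-24.1, 22.2, -83.7], [-0.09, 0, 0], 0.085],
    [[-24.1, 22.2, -83.7], [-0.09, 0, 0], 0.085],
    [[-24.1, 22.2, -83.7], [-0.09, 0, 0], 0.085],
    [[-24.1, 22.2, -83.7], [-0.09, 0, 0], 0.085],
    [[-24.1, 22.2, -83.7], [-0.085, 0.008, 0.02], 0.085],
    [[-24.1, 22.2, -83.7], [-0.082, 0.008, 0.05], 0.085],
    [[-24.1, 22.2, -83.7], [-0.082, 0.008, 0.08], 0.085],
    [[-24.1, 22.2, -83.7], [-0.082, 0.008, 0.1], 0.085],
    [[-24.1, 22.2, -83.7], [-0.082, 0.008, 0.1], 0.085],
    [[-24.1, 22.2, -83.7], [-0.082, 0.008, 0.1], 0.085],
  ],
)

```text
t: 12.43
tool_pos: [0.3969, 0.2882, 0.1978]
tool_rot: [1.997, 1.881, 0.488]
contact_force: [0.2, -0.4, 0.7]
opening: 0.0848
```

Run:
```python
from h import *
st(); print(ctrl.get_obs()["q"]); shot("wrist","w10.png")
```

```text
t 12.43 p [0.3969 0.2882 0.1978] th(swing if y axis=arm) 1.444342480869458 z axis [ 0.4778 -0.0203 -0.8783] F [ 0.2325 -0.425   0.7147] T [-0.0043  0.2405  0.002 ] op 0.08481543663395845
[ 0.6511 -0.5057  2.196  -0.3536  1.0817 -0.7509]
```

View pics/w10.png

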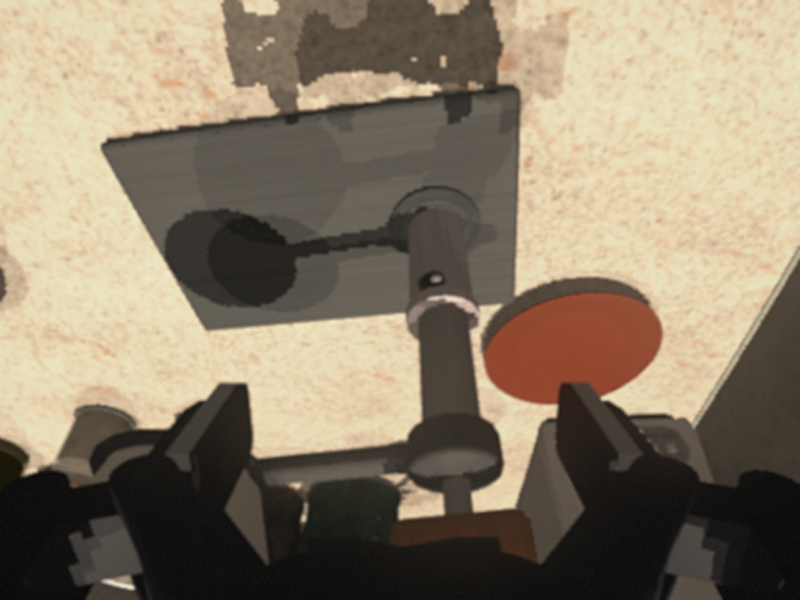

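w10 clearly shows the bright button standing in the hole at (435,279), so the mast is locked. Now the new outlet and jug positions.

Run:
```python
from h import *
C=cam("top")
f=lambda X,Y,z: at(C,160+(X+.5)/4-.5,160+(Y+.5)/4-.5,z)
print("outlet",f(287,255,.148),"rim",f(283,255,.216)); print("plate R",f(375,155,.01),f(391,369,.01))
W=cam("wrist"); w=lambda X,Y,z: at(W,(X+.5)/1.5625-.5,(Y+.5)/1.5625-.5,z)
c=[w(*p,.01) for p in [(105,146),(517,90),(207,328)]]; print(c,np.linalg.norm(c[0]-c[1]),np.linalg.norm(c[0]-c[2]))
cen=(c[1]+c[2])/2; d=c[1]-c[0]; a=np.arctan2(-d[0],d[1]); print("cen",cen,"yaw",a)
print("col base",w(435,215,.01)); print("jar etc")
# jug zoom
im=cv2.imread("pics/raw_t9.png")[190:260,280:360]
cv2.imwrite("pics/jug.png",cv2.resize(im,None,fx=9,fy=8.5714,interpolation=cv2.INTER_CUBIC))
```

```text
outlet [0.4951 0.1783 0.148 ] rim [0.4948 0.1761 0.216 ]
plate R [0.573  0.1181 0.01  ] [0.4059 0.1081 0.01  ]
[array([0.4073, 0.1108, 0.01  ]), array([0.3893, 0.3518, 0.01  ]), array([0.5709, 0.121 , 0.01  ])] 0.24169523127737885 0.1639233000291303
cen [0.4801 0.2364 0.01  ] yaw 0.07451825168145694
col base [0.4709 0.3058 0.01  ]
jar etc
```

View pics/jug.png

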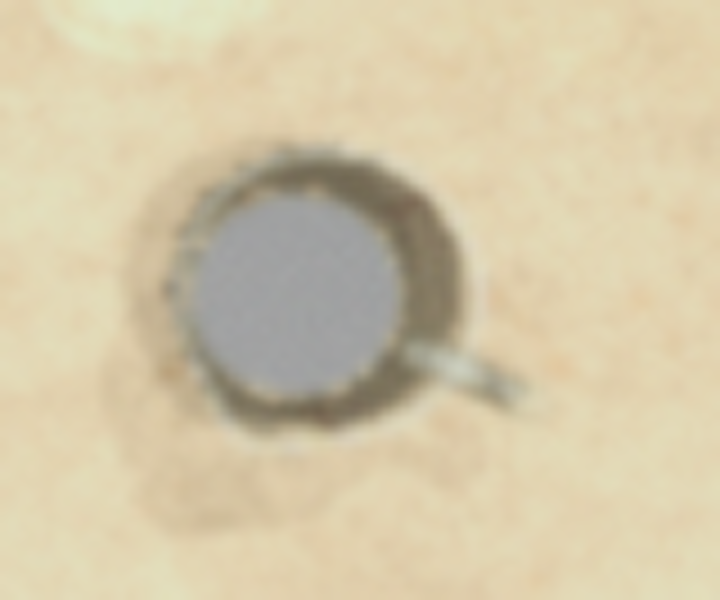

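Run:
```python
from h import *
C=cam("top")
f=lambda X,Y,z: at(C,280+(X+.5)/9-.5,190+(Y+.5)/8.5714-.5,z)
r=f(317,292,.114); b=f(297,294,.006); e=f(520,400,.1); m=f(465,368,.1)
print("rim",r,"base",b,"end",e,"m",m)
print("rimwidth",np.linalg.norm(f(172,292,.114)-f(463,292,.114)))
ax=(r+b)/2
for h in (e,m): d=(h-ax)[:2]; print(np.linalg.norm(d),np.degrees(np.arctan2(d[1],d[0])))
d=(e-m)[:2]; print(np.degrees(np.arctan2(d[1],d[0])))
u=(e-m)[:2]
```

```text
rim [ 0.4908 -0.0606  0.114 ] base [ 0.4903 -0.0661  0.006 ] end [ 0.453  -0.1273  0.1   ] m [ 0.4642 -0.1097  0.1   ]
rimwidth 0.09358149427014818
0.07412284606950956 -120.42865837294943
0.05329596078819323 -119.6576587691027
-122.40034972048738
```

```bash
cat >> h.py <<'E'
JA=np.array([.4905,-.0633]); HA=np.radians(-120.)
def grasp(axis,ang,zf,lean=25,rad=.076,h=.08,back=0):
    e=np.array([np.cos(ang),np.sin(ang),0]); s=np.radians(lean)
    z=-e*np.sin(s)+np.array([0,0,-np.cos(s)]); x=np.array([np.sin(ang),-np.cos(ang),0])
    g=np.array([axis[0],axis[1],zf+h])+rad*e
    return g+(.019-back)*z,down(x,z)
E
python3 - <<'E'
from h import *
p,r=grasp(JA,HA,0,back=.1); print(p,r.as_matrix())
delta(p,r)
delta((.36,.16,.33),r)
E
```

```text
[ 0.4354 -0.1588  0.1534] [[-0.866   0.4532  0.2113]
 [ 0.5     0.7849  0.366 ]
 [ 0.      0.4226 -0.9063]]
turn [  3.5  28.1 -56.5] shift [-0.4443  0.0357  0.0665]
turn [  3.5  28.1 -56.5] shift [-0.1287  0.0378 -0.1307]
```

jog_arm(
  deltas=[
    [[0, 0, 0], [0, 0, -0.04], 0.085],
    [[0, 0, 0], [-0.03, 0.01, -0.08], 0.085],
    [[3.5, 28.1, -56.5], [-0.06, 0.02, -0.11], 0.085],
    [[3.5, 28.1, -56.5], [-0.09, 0.03, -0.13], 0.085],
    [[3.5, 28.1, -56.5], [-0.13, 0.038, -0.13], 0.085],
    [[3.5, 28.1, -56.5], [-0.17, 0.038, -0.12], 0.085],
    [[3.5, 28.1, -56.5], [-0.21, 0.038, -0.1], 0.085],
    [[3.5, 28.1, -56.5], [-0.25, 0.037, -0.07], 0.085],
    [[3.5, 28.1, -56.5], [-0.29, 0.037, -0.04], 0.085],
    [[3.5, 28.1, -56.5], [-0.33, 0.036, -0.01], 0.085],
    [[3.5, 28.1, -56.5], [-0.37, 0.036, 0.02], 0.085],
    [[3.5, 28.1, -56.5], [-0.4, 0.036, 0.03], 0.085],
  ],
)

```text
t: 13.48
tool_pos: [0.3893, 0.0331, 0.2589]
tool_rot: [1.218, 2.634, 0.588]
contact_force: [0.3, -0.1, 0.6]
opening: 0.0851
```

Run:
```python
from h import *
st(); print(ctrl.get_obs()["q"])
p,r=grasp(JA,HA,0,back=.1); delta(p,r)
```

```text
t 13.48 p [0.3893 0.0331 0.2589] th(swing if y axis=arm) 2.210848213028311 z axis [ 0.3219  0.2768 -0.9054] F [ 0.3263 -0.1479  0.6191] T [-0.1902  0.1486 -0.0203] op 0.08507259308130716
[-0.3945 -0.8632  2.2835  0.3896  1.5178 -2.6506]
turn [  0.1   8.2 -17.8] shift [-0.1763 -0.1254  0.0572]
```

jog_arm(
  deltas=[
    [[0, 2, -4], [-0.04, -0.02, 0.01], 0.085],
    [[0.1, 8.2, -17.8], [-0.08, -0.05, 0.02], 0.085],
    [[0.1, 8.2, -17.8], [-0.12, -0.08, 0.03], 0.085],
    [[0.1, 8.2, -17.8], [-0.15, -0.11, 0.04], 0.085],
    [[0.1, 8.2, -17.8], [-0.176, -0.125, 0.057], 0.085],
    [[0.1, 8.2, -17.8], [-0.176, -0.125, 0.057], 0.085],
    [[0.1, 8.2, -17.8], [-0.176, -0.125, 0.057], 0.085],
    [[0.1, 8.2, -17.8], [-0.176, -0.125, 0.057], 0.085],
  ],
)

```text
t: 14.15
tool_pos: [0.4672, -0.054, 0.196]
tool_rot: [0.853, 2.865, 0.587]
contact_force: [-0.4, -0.7, 0.1]
opening: 0.0849
```

Run:
```python
from h import *
st(); print(ctrl.get_obs()["q"])
p,r=grasp(JA,HA,0,back=.1); delta(p,r)
e=np.array([np.cos(HA),np.sin(HA),0]); A=np.array([*JA,0])
t=np.array([-e[1],e[0],0])
pts=[A+e*.086+[0,0,.1],A+e*.086+[0,0,.03],A+[0,0,.114],A+e*.073+[0,0,.08]]+[A+[.0525*np.cos(k),.0525*np.sin(k),.114] for k in np.linspace(0,6.28,20)]
shot("wrist","w11.png",pts=pts)
```

```text
t 14.15 p [ 0.4672 -0.054   0.196 ] th(swing if y axis=arm) 2.49456497584431 z axis [ 0.197   0.335  -0.9214] F [-0.4194 -0.7361  0.1358] T [-0.17    0.0962  0.0026] op 0.08485407304498986
[-0.5144 -0.3822  2.0934  0.403   1.4348 -3.1332]
turn [-2.1  0.2 -3.1] shift [-0.031  -0.1132 -0.0021]
```

View pics/w11.png

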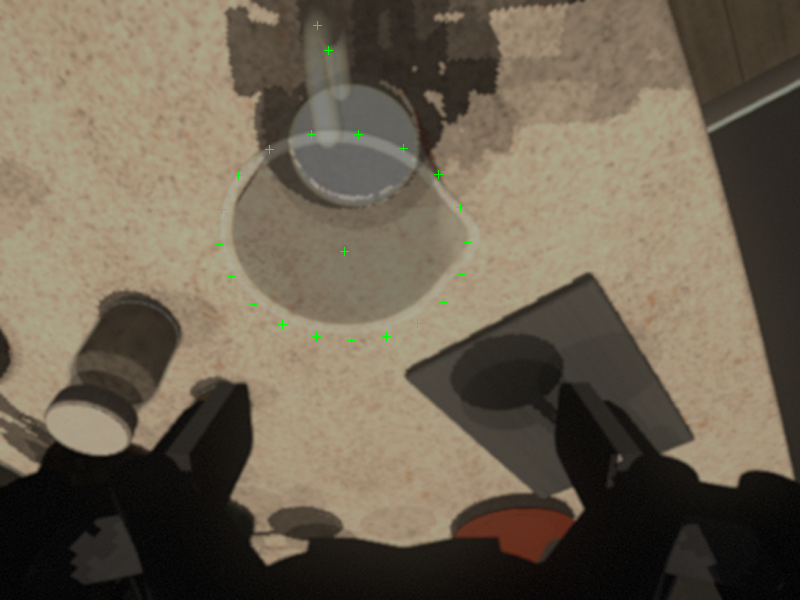

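Joint 6 is at its range end here (-3.13). The view is useful all the same: the rim and handle at (328,45) match the predicted markers to within a few mm. I'll flip the tool half a turn while backing off.

```bash
cat >> h.py <<'E'
def grasp2(*a,**k):
    p,r=grasp(*a,**k); return p,r*R.from_rotvec([0,0,np.pi])
E
python3 - <<'E'
from h import *
p,r=grasp2(JA,HA,0,lean=27,back=.1); print(p); delta(p,r)
E
```

```text
[ 0.4341 -0.161   0.1522]
turn [  0.5   6.4 176.8] shift [-0.031  -0.1161 -0.0019]
```

jog_arm(
  deltas=[
    [[0.5, 6.4, 176.8], [-0.02, -0.03, -0.02], 0.085],
    [[0.5, 6.4, 176.8], [-0.031, -0.06, -0.03], 0.085],
    [[0.5, 6.4, 176.8], [-0.031, -0.09, -0.03], 0.085],
    [[0.5, 6.4, 176.8], [-0.031, -0.116, -0.03], 0.085],
    [[0.5, 6.4, 176.8], [-0.031, -0.116, -0.03], 0.085],
    [[0.5, 6.4, 176.8], [-0.031, -0.116, -0.03], 0.085],
    [[0.5, 6.4, 176.8], [-0.031, -0.116, -0.03], 0.085],
    [[0.5, 6.4, 176.8], [-0.031, -0.116, -0.03], 0.085],
    [[0.5, 6.4, 176.8], [-0.031, -0.116, -0.03], 0.085],
    [[0.5, 6.4, 176.8], [-0.031, -0.116, -0.03], 0.085],
    [[0.5, 6.4, 176.8], [-0.031, -0.116, -0.03], 0.085],
    [[0.5, 6.4, 176.8], [-0.031, -0.116, -0.03], 0.085],
  ],
)

```text
t: 15.2
tool_pos: [0.4285, -0.1701, 0.1797]
tool_rot: [-2.459, -1.451, -0.522]
contact_force: [0.5, -0.4, -0.2]
opening: 0.085
```

Run:
```python
from h import *
st(); print(ctrl.get_obs()["q"])
p,r=grasp2(JA,HA,0,lean=27,back=.1); print(p); delta(p,r)
```

```text
t 15.2 p [ 0.4285 -0.1701  0.1797] th(swing if y axis=arm) 1.0071655949517986 z axis [ 0.1823  0.3781 -0.9076] F [ 0.5118 -0.4473 -0.1963] T [-0.2162  0.0992  0.0145] op 0.08497133035761821
[-0.7904 -0.2786  2.0487  0.4071  1.5287 -1.9063]
[ 0.4341 -0.161   0.1522]
turn [ 0.3  3.2 90.6] shift [-0.0017  0.0012  0.0295]
```

jog_arm(
  deltas=[
    [[0.3, 3.2, 90.6], [0, 0, 0], 0.085],
    [[0.3, 3.2, 90.6], [0, 0, 0], 0.085],
    [[0.3, 3.2, 90.6], [0, 0, 0], 0.085],
    [[0.3, 3.2, 90.6], [0, 0, 0], 0.085],
    [[0.3, 3.2, 90.6], [0, 0, 0], 0.085],
    [[0.3, 3.2, 90.6], [0, 0, 0], 0.085],
    [[0.3, 3.2, 90.6], [0, 0, 0], 0.085],
    [[0.3, 3.2, 90.6], [0, 0, 0], 0.085],
    [[0.3, 3.2, 90.6], [0, 0, 0.01], 0.085],
    [[0.3, 3.2, 90.6], [0, 0, 0.02], 0.085],
    [[0.3, 3.2, 90.6], [0, 0, 0.03], 0.085],
    [[0.3, 3.2, 90.6], [0, 0, 0.03], 0.085],
  ],
)

```text
t: 16.2
tool_pos: [0.4331, -0.1576, 0.1504]
tool_rot: [-2.619, 0.586, -0.185]
contact_force: [-1.3, 0.1, 0.9]
opening: 0.0845
```

Run:
```python
from h import *
st(); print(ctrl.get_obs()["q"])
p,r=grasp2(JA,HA,0,lean=27,back=.1); delta(p,r)
p,r=grasp2(JA,HA,0,lean=27); delta(p,r)
e=np.array([np.cos(HA),np.sin(HA),0]); A=np.array([*JA,0]); t=np.array([-e[1],e[0],0])*.006
pts=[A+e*.086+t+[0,0,.1],A+e*.086-t+[0,0,.1],A+[0,0,.114],A+e*.073+[0,0,.08]]+[A+[.0525*np.cos(k),.0525*np.sin(k),.114] for k in np.linspace(0,6.28,20)]
shot("wrist","w12.png",pts=pts)
```

```text
t 16.2 p [ 0.4331 -0.1576  0.1504] th(swing if y axis=arm) -0.49592086366537935 z axis [ 0.2224  0.3961 -0.8909] F [-1.332   0.0993  0.8824] T [-0.1935  0.1153 -0.0268] op 0.08449765949096257
[-0.789  -0.2678  2.0995  0.4551  1.4609 -0.4339]
turn [-0.   0.3  4.7] shift [ 0.0024  0.0016 -0.0027]
turn [-0.   0.3  4.7] shift [0.003  0.0017 0.0973]
```

View pics/w12.png

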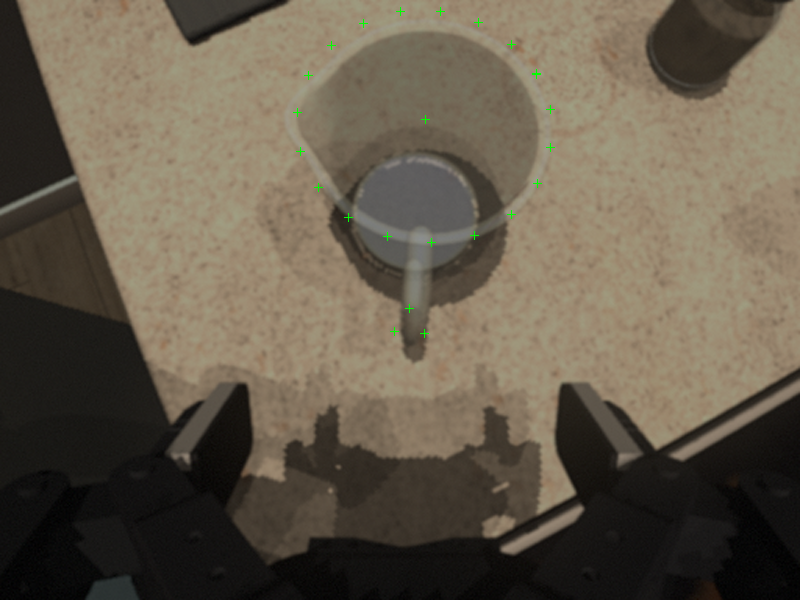

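The handle runs from (420,235) to (415,350), so its direction is nearer -118° than -120°. Adjust, then go down.

```bash
sed -i 's/radians(-120.)/radians(-118.)/' h.py
python3 - <<'E'
from h import *
p,r=grasp2(JA,HA,0,lean=27); print(p); delta(p,r)
p,r=grasp2(JA,HA,0,lean=27,back=.1);  delta(p,r)
E
```

```text
[ 0.4589 -0.1228  0.0631]
turn [ 0.  -0.7  2.7] shift [0.0049 0.0019 0.0981]
turn [ 0.  -0.7  2.7] shift [ 0.006   0.0019 -0.0019]
```

jog_arm(
  deltas=[
    [[0, -0.7, 2.7], [0.005, 0.002, 0.01], 0.085],
    [[0, -0.7, 2.7], [0.005, 0.002, 0.03], 0.07],
    [[0, -0.7, 2.7], [0.005, 0.002, 0.05], 0.06],
    [[0, -0.7, 2.7], [0.005, 0.002, 0.07], 0.05],
    [[0, -0.7, 2.7], [0.005, 0.002, 0.085], 0.05],
    [[0, -0.7, 2.7], [0.005, 0.002, 0.095], 0.05],
    [[0, -0.7, 2.7], [0.005, 0.002, 0.098], 0.05],
    [[0, -0.7, 2.7], [0.005, 0.002, 0.098], 0.05],
  ],
)

```text
t: 16.92
tool_pos: [0.4597, -0.1237, 0.0638]
tool_rot: [-2.605, 0.633, -0.159]
contact_force: [0.1, 0.6, -0.0]
opening: 0.0497
```

Run:
```python
from h import *
st(); shot("wrist","w13.png")
```

```text
t 16.92 p [ 0.4597 -0.1237  0.0638] th(swing if y axis=arm) -0.5392316644882966 z axis [ 0.2127  0.4003 -0.8913] F [ 0.0755  0.6178 -0.0284] T [-0.1715  0.1399  0.0255] op 0.04974092098614952
```

View pics/w13.png

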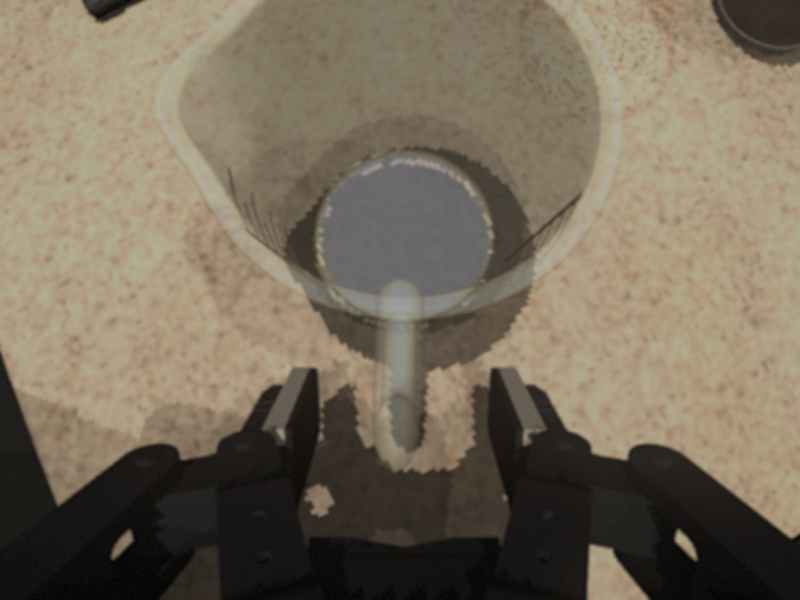

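The handle is centred between the pads at (400,420). Close.

jog_arm(
  deltas=[
    [[0, 0, 0], [0, 0, 0], 0.0],
    [[0, 0, 0], [0, 0, 0], 0.0],
    [[0, 0, 0], [0, 0, 0], 0.0],
    [[0, 0, 0], [0, 0, 0], 0.0],
    [[0, 0, 0], [0, 0, 0], 0.0],
    [[0, 0, 0], [0, 0, 0], 0.0],
    [[0, 0, 0], [0, 0, 0], 0.0],
  ],
  squeeze=70,
)

```text
t: 17.55
tool_pos: [0.4602, -0.1247, 0.0649]
tool_rot: [-2.606, 0.634, -0.161]
contact_force: [-2.6, -2.2, 4.8]
opening: 0.0104
```

Run:
```python
from h import *
st(); p,r=pose(); print(r.inv().apply([0,0,.03]), r.inv().apply([0,0,1]))
```

```text
t 17.55 p [ 0.4602 -0.1247  0.0649] th(swing if y axis=arm) -0.5395280359053639 z axis [ 0.214   0.399  -0.8916] F [-2.5722 -2.1973  4.7532] T [0.0849 0.5575 0.2499] op 0.010382376825136761
[ 0.0002 -0.0136 -0.0267] [ 0.0068 -0.4527 -0.8916]
```

jog_arm(
  deltas=[
    [[0, 0, 0], [0, -0.0025, -0.005], 0.0],
    [[0, 0, 0], [0, -0.005, -0.01], 0.0],
    [[0, 0, 0], [0, -0.0075, -0.015], 0.0],
    [[0, 0, 0], [0, -0.01, -0.0196], 0.0],
    [[0, 0, 0], [0, -0.01, -0.0196], 0.0],
    [[0, 0, 0], [0, -0.01, -0.0196], 0.0],
  ],
)

```text
t: 18.05
tool_pos: [0.4599, -0.1241, 0.0862]
tool_rot: [-2.606, 0.634, -0.161]
contact_force: [-0.4, 0.6, -4.0]
opening: 0.0105
```

Run:
```python
from h import *
st(); shot("scene","s14.png",(230,130,330,270),5)
shot("wrist","w14.png")
```

```text
t 18.05 p [ 0.4599 -0.1241  0.0862] th(swing if y axis=arm) -0.5396646577769175 z axis [ 0.2138  0.3991 -0.8916] F [-0.3917  0.5993 -3.9942] T [-0.614   0.2925  0.0623] op 0.010513970573282707
```

View pics/s14.png

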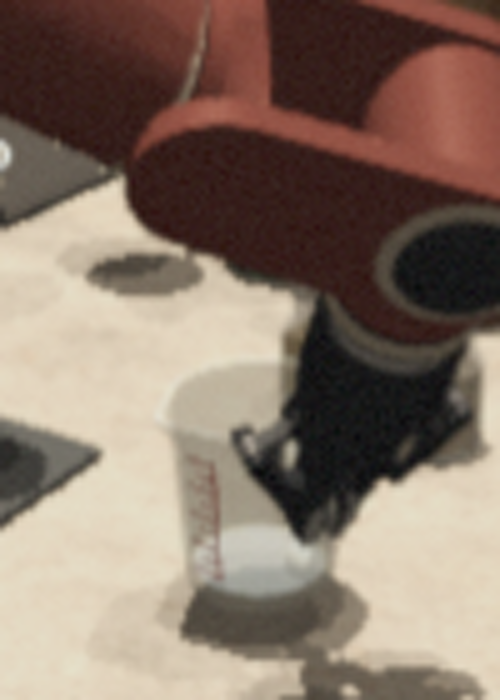

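View pics/w14.png

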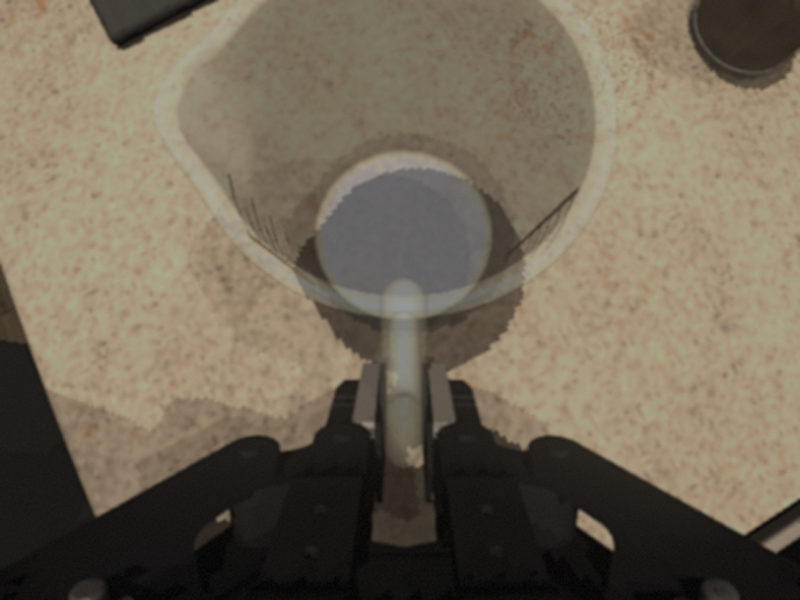

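Run:
```python
from h import *
C=cam("wrist"); im=cv2.resize(cv2.imread("pics/raw_w14.png"),(800,600),interpolation=cv2.INTER_CUBIC)
A=np.array([*JA,.021])
def mk(P,c):
    u,v=proj(C,P); cv2.drawMarker(im,(int((u+.5)*1.5625),int((v+.5)*1.5625)),c,0,8,1)
for rr,h,c in [(.0525,.114,(0,255,0)),(.0468,.114,(255,0,255)),(.034,.003,(0,0,255))]:
    for k in np.linspace(0,6.28,40): mk(A+[rr*np.cos(k),rr*np.sin(k),h],c)
cv2.imwrite("pics/w14m.png",im)
```

View pics/w14m.png

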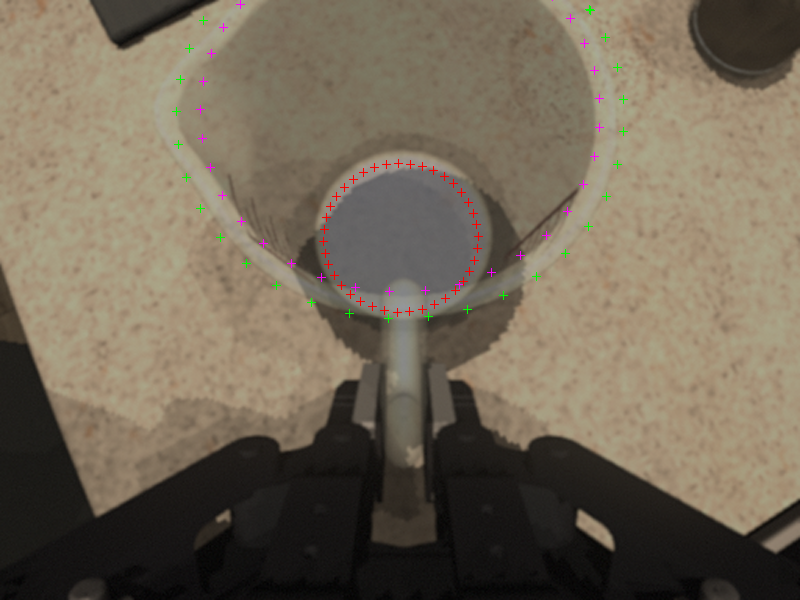

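Run:
```python
from h import *
p,r=pose(); 
for d in [(.0045,.2403,0),(.0045,.14,0),(0,0,.01)]: print(d,r.inv().apply(d))
```

```text
(0.0045, 0.2403, 0) [-0.1067 -0.1922  0.0971]
(0.0045, 0.14, 0) [-0.0605 -0.1128  0.0569]
(0, 0, 0.01) [ 0.0001 -0.0045 -0.0089]
```

jog_arm(
  deltas=[
    [[0, 0, 0], [-0.003, -0.0056, 0.0028], 0.0],
    [[0, 0, 0], [-0.009, -0.0169, 0.0085], 0.0],
    [[0, 0, 0], [-0.0163, -0.0305, 0.0154], 0.0],
    [[0, 0, 0], [-0.0242, -0.0451, 0.0228], 0.0],
    [[0, 0, 0], [-0.0321, -0.0598, 0.0302], 0.0],
    [[0, 0, 0], [-0.0399, -0.0744, 0.0376], 0.0],
    [[0, 0, 0], [-0.0472, -0.088, 0.0444], 0.0],
    [[0, 0, 0], [-0.0532, -0.0993, 0.0501], 0.0],
    [[0, 0, 0], [-0.0575, -0.1072, 0.0541], 0.0],
    [[0, 0, 0], [-0.0605, -0.1128, 0.0569], 0.0],
    [[0, 0, 0], [-0.0605, -0.1128, 0.0569], 0.0],
  ],
)

```text
t: 19.07
tool_pos: [0.4638, 0.0173, 0.0856]
tool_rot: [-2.606, 0.632, -0.158]
contact_force: [0.1, 0.2, -3.9]
opening: 0.0104
```

Run:
```python
from h import *
st(); shot("wrist","w15.png"); shot("top","t15.png",(160,160,360,290),4)
p,r=pose(); tgt=np.array([.495-.0306,.177-.0608]); d=[tgt[0]-p[0],tgt[1]-p[1],.0862-p[2]]; print(d,r.inv().apply(d))
```

```text
t 19.07 p [0.4638 0.0173 0.0856] th(swing if y axis=arm) -0.5389872578926524 z axis [ 0.212   0.4007 -0.8913] F [ 0.0553  0.24   -3.9331] T [-0.592   0.3116 -0.0118] op 0.010354129156964823
[np.float64(0.00018209420592130154), np.float64(0.10020501087681623), np.float64(0.00033278641027129074)] [-0.046  -0.0796  0.0398]
```

View pics/w15.png

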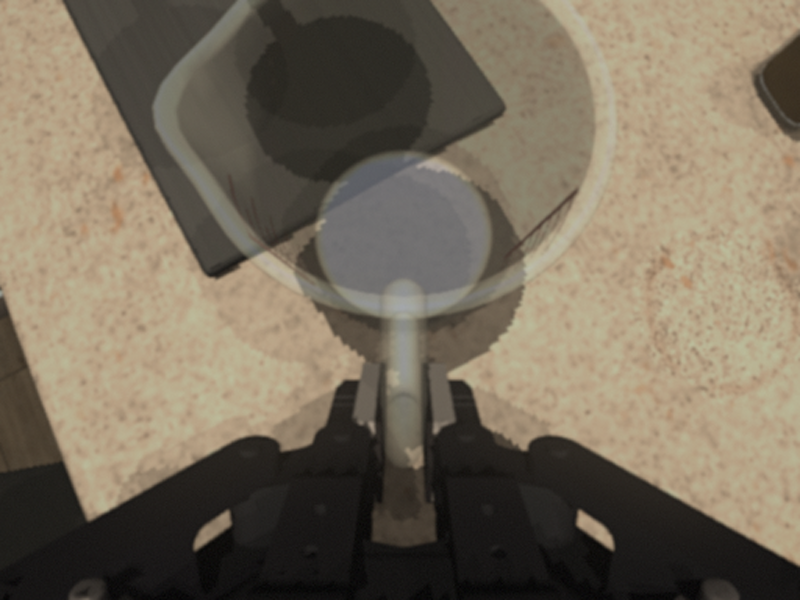

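View pics/t15.png

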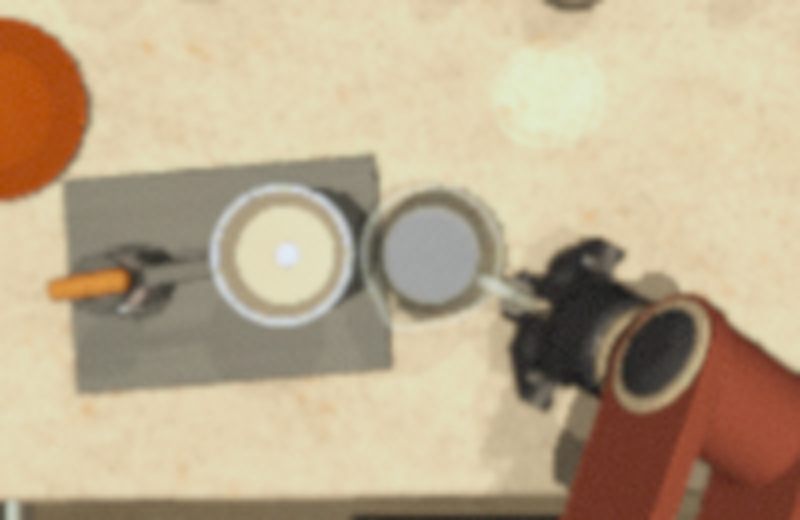

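Everything is clear: the jug is at (432,255), the outlet at (287,255), and the gripper body sits well outside the dripper. Slide in slowly.

jog_arm(
  deltas=[
    [[0, 0, 0], [-0.0023, -0.004, 0.002], 0.0],
    [[0, 0, 0], [-0.0069, -0.0119, 0.006], 0.0],
    [[0, 0, 0], [-0.0124, -0.0215, 0.0107], 0.0],
    [[0, 0, 0], [-0.0179, -0.031, 0.0155], 0.0],
    [[0, 0, 0], [-0.0235, -0.0406, 0.0203], 0.0],
    [[0, 0, 0], [-0.029, -0.0501, 0.0251], 0.0],
    [[0, 0, 0], [-0.0345, -0.0597, 0.0299], 0.0],
    [[0, 0, 0], [-0.0396, -0.0685, 0.0342], 0.0],
    [[0, 0, 0], [-0.0432, -0.0748, 0.0374], 0.0],
    [[0, 0, 0], [-0.046, -0.0796, 0.0398], 0.0],
    [[0, 0, 0], [-0.046, -0.0796, 0.0398], 0.0],
  ],
)

```text
t: 20.08
tool_pos: [0.4641, 0.1172, 0.0862]
tool_rot: [-2.605, 0.633, -0.159]
contact_force: [0.9, -0.4, -3.3]
opening: 0.0102
```

Run:
```python
from h import *
st(); shot("wrist","w16.png"); shot("top","t16.png",(160,160,360,290),4); shot("scene","s16.png",(150,100,310,240),5)
p,r=pose(); tgt=np.array([.495-.0306,.177-.0608]); d=[tgt[0]-p[0],tgt[1]-p[1],0]; print(d,r.inv().apply(d),r.inv().apply([0,0,-.01]))
```

```text
t 20.08 p [0.4641 0.1172 0.0862] th(swing if y axis=arm) -0.5391989117523577 z axis [ 0.2125  0.4005 -0.8913] F [ 0.8975 -0.3899 -3.3074] T [-0.5925  0.308  -0.0416] op 0.010191735237245415
[np.float64(-0.00011614231376838591), np.float64(0.0001741672393539978), 0] [-0.0002 -0.0001  0.    ] [-0.0001  0.0045  0.0089]
```

View pics/w16.png

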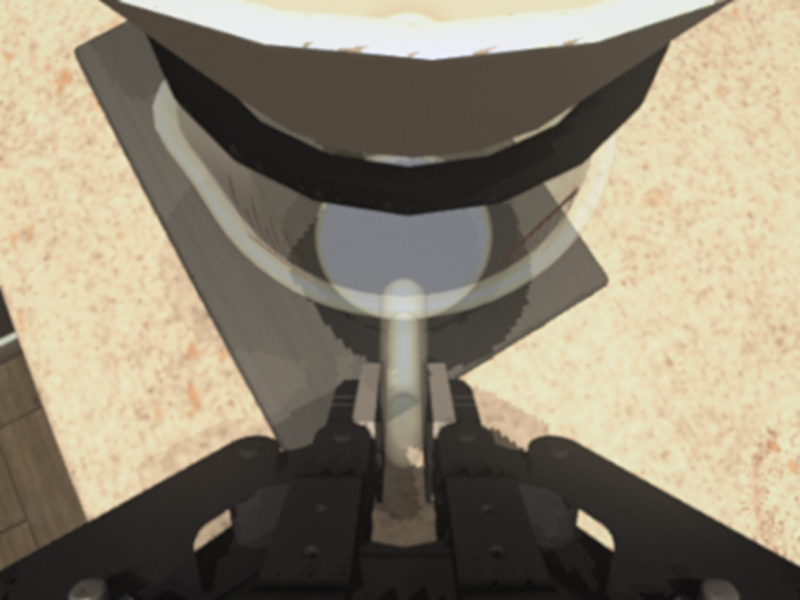

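View pics/t16.png

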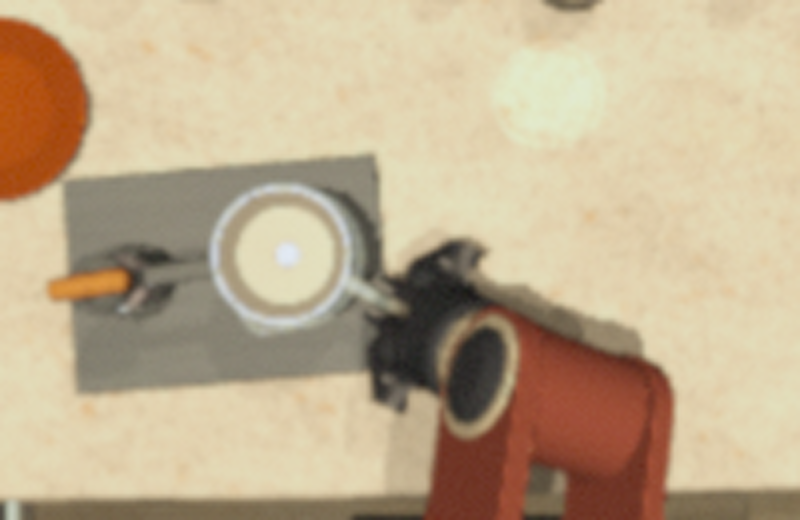

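View pics/s16.png

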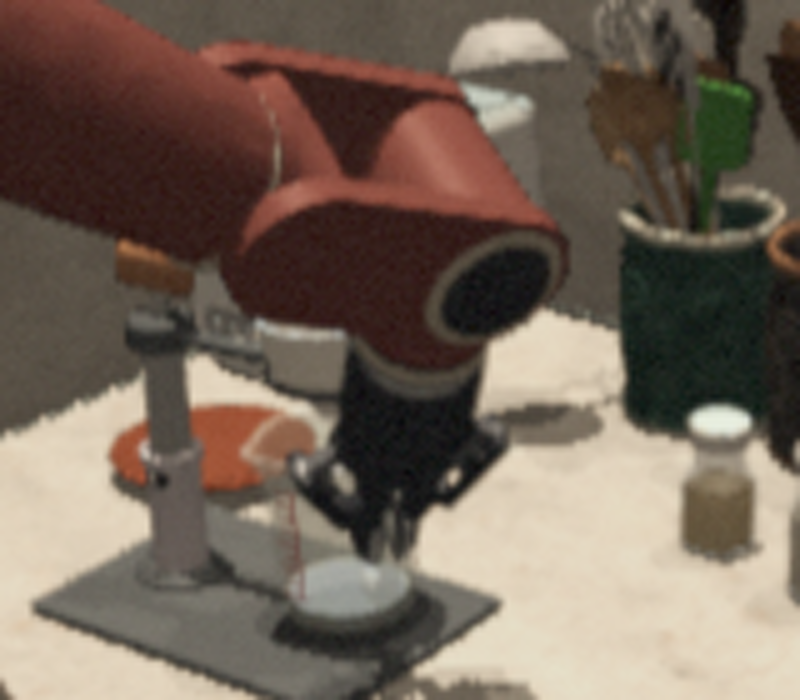

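The jug is centred under the dripper in the wrist view: the outlet tip is at (405,160) and the handle is symmetric. Lower it gently.

jog_arm(
  deltas=[
    [[0, 0, 0], [0, 0.0009, 0.0018], 0.0],
    [[0, 0, 0], [0, 0.0018, 0.0036], 0.0],
    [[0, 0, 0], [0, 0.0027, 0.0053], 0.0],
    [[0, 0, 0], [0, 0.0036, 0.0071], 0.0],
    [[0, 0, 0], [0, 0.0043, 0.0085], 0.0],
    [[0, 0, 0], [0, 0.0047, 0.0094], 0.0],
    [[0, 0, 0], [0, 0.005, 0.01], 0.0],
    [[0, 0, 0], [0, 0.0052, 0.0104], 0.0],
    [[0, 0, 0], [0, 0.0052, 0.0104], 0.0],
  ],
)

```text
t: 20.98
tool_pos: [0.4648, 0.1162, 0.0751]
tool_rot: [-2.605, 0.634, -0.16]
contact_force: [-1.3, -1.7, 0.2]
opening: 0.0104
```

Run:
```python
from h import *
st()
```

```text
t 20.98 p [0.4648 0.1162 0.0751] th(swing if y axis=arm) -0.5399665311315043 z axis [ 0.2136  0.4    -0.8913] F [-1.3349 -1.6809  0.2221] T [-0.392   0.4334  0.1601] op 0.010408283329542432
```

The plate now carries the jug's weight. Open and back off along the tool axis.

jog_arm(
  deltas=[
    [[0, 0, 0], [0, 0, 0], 0.05],
    [[0, 0, 0], [0, 0, 0], 0.05],
    [[0, 0, 0], [0, 0, 0], 0.05],
    [[0, 0, 0], [0, 0, 0], 0.05],
    [[0, 0, 0], [0, 0, -0.01], 0.05],
    [[0, 0, 0], [0, 0, -0.03], 0.05],
    [[0, 0, 0], [0, 0, -0.06], 0.05],
    [[0, 0, 0], [0, 0, -0.1], 0.05],
    [[0, 0, 0], [0, 0, -0.14], 0.05],
    [[0, 0, 0], [0, 0, -0.17], 0.05],
    [[0, 0, 0], [0, 0, -0.17], 0.05],
    [[0, 0, 0], [0, 0, -0.17], 0.05],
  ],
)

```text
t: 21.98
tool_pos: [0.4293, 0.0471, 0.2294]
tool_rot: [-2.606, 0.635, -0.168]
contact_force: [-0.2, 0.0, -0.3]
opening: 0.0501
```

Run:
```python
from h import *
st(); p,r=pose(); print(r.inv().apply(np.array([.40,-.15,.30])-p))
shot("wrist","w17.png"); shot("top","t17.png",(160,160,360,290),4); shot("scene","s17.png",(150,100,310,240),5)
```

```text
t 21.98 p [0.4293 0.0471 0.2294] th(swing if y axis=arm) -0.5390387086757925 z axis [ 0.2192  0.3975 -0.891 ] F [-0.2359  0.041  -0.3003] T [-0.2491  0.1296  0.0082] op 0.0500988716788922
[ 0.066   0.1361 -0.1477]
```

View pics/w17.png

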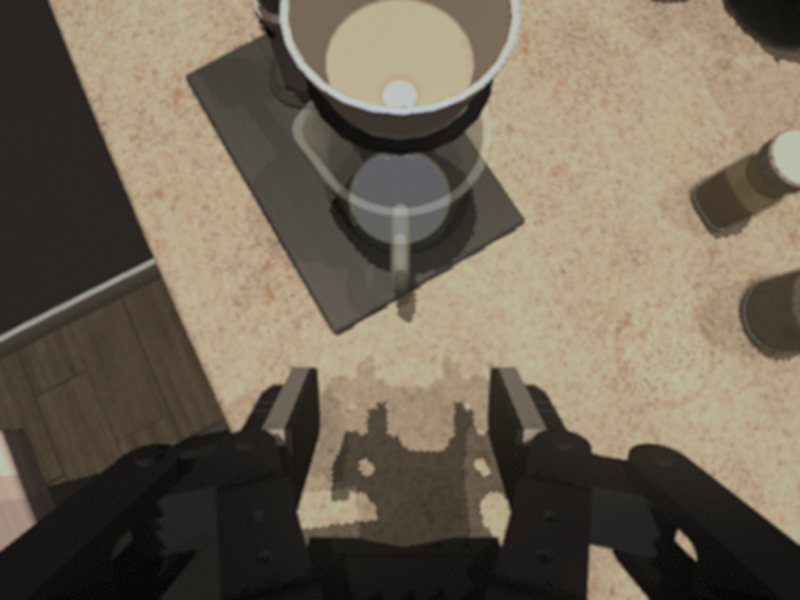

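View pics/t17.png

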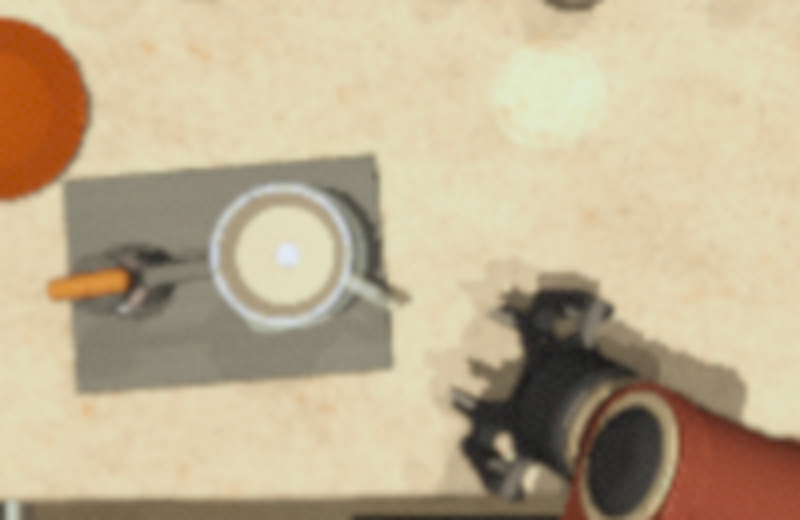

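View pics/s17.png

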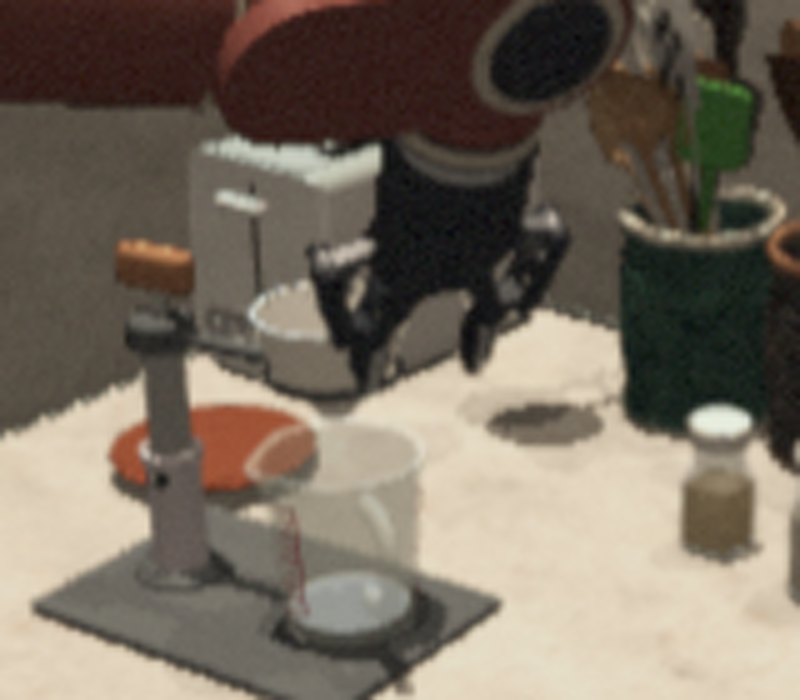

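Run:
```python
from h import *
W=cam("wrist"); w=lambda X,Y,z: at(W,(X+.5)/1.5625-.5,(Y+.5)/1.5625-.5,z)
print("wrist outlet",w(400,95,.148),"jug floor",w(400,198,.013))
S=cam("scene"); s=lambda X,Y,z: at(S,150+(X+.5)/5-.5,100+(Y+.5)/5-.5,z)
print("scene outlet",s(337,412,.148),"floor",s(355,600,.013),"grip",s(155,267,.218))
o=ctrl.get_obs(); print(o["opening"],o["t"])
```

```text
wrist outlet [0.494  0.1783 0.148 ] jug floor [0.4925 0.1764 0.013 ]
scene outlet [0.4989 0.1798 0.148 ] floor [0.5121 0.187  0.013 ] grip [0.4799 0.3092 0.218 ]
0.05023728275537617 22.1333
```

Run:
```python
from h import *
S=cam("scene")
print("orig floor",at(S,150+525.5/4-.5,90+637.5/4-.5,.003),JA)
im=cv2.imread("pics/raw_s17.png"); x0,y0,s=150,100,5
o=cv2.resize(im[100:240,150:310],None,fx=5,fy=5,interpolation=cv2.INTER_CUBIC)
A=np.array([.4935,.1772,.01])
for rr,h,c in [(.050,.114,(0,255,0)),(.036,.001,(0,0,255))]:
    for k in np.linspace(0,6.28,30):
        u,v=proj(S,A+[rr*np.cos(k),rr*np.sin(k),h]); cv2.drawMarker(o,(int((u+.5-x0)*s),int((v+.5-y0)*s)),c,0,6,1)
u,v=proj(S,[.495,.1775,.148]); cv2.drawMarker(o,(int((u+.5-x0)*s),int((v+.5-y0)*s)),(255,0,255),0,8,1)
cv2.imwrite("pics/s17m.png",o)
```

```text
orig floor [ 0.4982 -0.0568  0.003 ] [ 0.4905 -0.0633]
```

View pics/s17m.png

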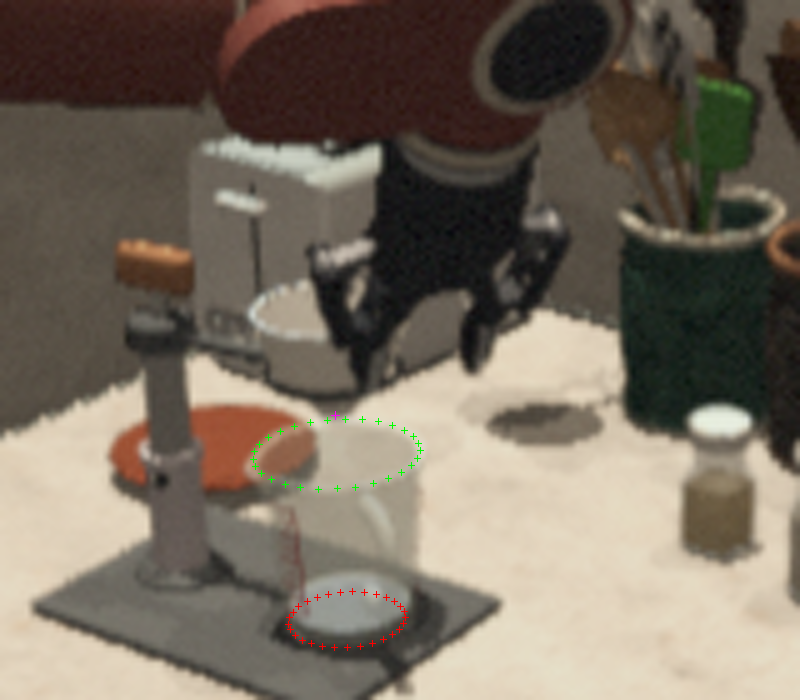

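All views agree: the jug is upright, within a few mm of the outlet, and the gripper is clear. Handing in.

Run:
```python
from station import job
print(job.finish_job())
```

```text
the job is handed in; nothing more can be done
None
```

The drip stand is locked in its raised position, the jug stands upright on the base plate under the outlet, and the job is handed in at about 22 s of the 51 s allowed.

**Mast:** I pulled the mast up until it stopped and swung the arm clockwise until the twisting force rose. A close wrist picture then showed the bright button standing in the column's hole. A 23 N downward push brought the tool down only about 5 mm, and it came back up on release.

**Jug:** I gripped it by the handle with the gripper leaning 27° outward, slid it under the dripper, set it down and backed off. The wrist view puts the jug's axis about 2.5 mm from the outlet, against the 25 mm allowed. The top view and the jug's rim in the scene view agree. Contact force was near zero after I backed off.

**Checks that disagreed:**
- The mast rose only about 59 mm by the gripper's own reading, not 68 mm. The dripper's height in the scene picture matched the full stop.
- The jug's floor in the scene view read about 15 mm off the outlet. The same view already read the floor about 10 mm off before I moved the jug, so I took this as bias.
- Feeling for the lock turned the stand by about 0.02 rad and shifted it about 3 mm, well inside the 40 mm allowed.
- The saucer and jars looked untouched in the pictures; I did not measure them again.

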